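Load the jewel casket and show it under its inner lid

TASK

Preset the mahogany casket for the check before the show: with the scoop, held by its handle, scoop the four stage pearls out of the metal tray and tip them into the open casket without touching them with the fingers, and set the scoop back down level on the counter or in the tray. Then take hold of the outer lid (its brass pull is there for that) and lower it gently, so that it carries the glazed inner lid down with it and both are fully shut, and lift the outer lid alone again while the inner lid stays shut over the pearls. Finish while still holding the outer lid, steady at about 55 to 60 degrees open, and leave the other props where they are.

Things in the scene. Friction and masses are not known exactly. Their poses are not given: they have to be found in the camera images.
- casket: mahogany jewel casket, fixed to the counter, 180 wide (y) x 130 deep (x) x 70 high without lids, walls and floor 10 thick, open top (mouth 160 x 110), five padded rolls 5 mm high along y on its floor with grooves between. Origin: centre of its underside; x points from its front (the side with the keyhole, towards the robot) to the hinge side, z up.
- casket_hinge (a point): the hinge line of both lids: the middle of the casket's back rim, 65 mm behind the casket's origin along its x and 70 mm up. Both lids turn about the casket's y axis through this point.
- outer_lid_angle (a joint): opening angle of the outer lid in rad: 0 shut on the rim, grows as the front edge rises, 1.8 at its stop, where it stands leaning back at the start. Hollow mahogany cap 180 wide x 130 deep x 24 high (top panel 8, skirt 6 thick and 16 deep), about 0.3 kg. Its hinge is free: let go below 1.3 rad it falls shut. Two felt buttons inside it, 105 mm from the hinge line, press on the inner lid: it pushes the inner lid down before it, but cannot pull it up.
- outer_lid: the outer lid itself. Origin: the hinge point; when shut its axes are those of the casket, and it turns about its y.
- lid_pull (a point): the outer lid's brass pull: a round bar 9 mm thick and 90 mm long, parallel to the hinge line, carried by a post at each end 38 mm clear of the lid's front edge. This point: middle of the bar. It turns with the lid: with the lid at angle a it lies 168 cos a - 12 sin a mm in front of the hinge line (towards the casket's front) and 168 sin a + 12 cos a mm above it. A gripper may let the bar turn between its fingers.
- inner_lid_angle (a joint): opening angle of the inner lid in rad, as for the outer lid: 0 shut, resting on the rim. At the start it stands open just in front of the outer lid. Its hinge is stiff: it stays where it is left, and moves when pushed with about 1 N at the front edge.
- inner_lid_front (a point): middle of the front edge of the inner lid (upper face when shut): a glazed mahogany frame 162 wide x 112 deep x 6 thick with no pull of its own, that nests inside the outer lid's skirt; this point is 121 mm from the hinge line.
- tray: aluminium bead tray, fixed, 184 long (its x) x 94 wide (its y) x 30 high, walls and floor 6 thick (inside 172 x 82, floor 6 mm above the counter), the two far inside corners cut off at 45 degrees by 12 mm. Origin: centre of its underside; x points along its length, away from the robot. At the start the pearls lie in its far half (x from 10 to 80 mm).
- scoop: loose flat-bottomed aluminium scoop, 0.11 kg. Bowl 66 long (x) x 68 wide (y), floor 1.6 thick, its first 12 mm behind the lip 56 wide; side walls 17 high, ending 15 mm behind the lip, back wall 34 high, open at the front lip. Origin: centre of the bowl's underside; x points from the handle to the lip, z up. It stands level on the counter by itself.
- scoop_grip (a point): place to grip the scoop's wooden handle, 52 mm behind the scoop's origin and 52 mm up. The handle is a bar 12 wide (y), 18 high (z: 43 to 61 mm above the scoop's underside) and 78 long (x), running 32 to 110 mm behind the origin.
- scoop_lip (a point): middle of the scoop's front lip at its underside, 33 mm in front of its origin.
- pearl0_center (a point): centre of a stage pearl, a hard ball 18 mm across, 12 g, lacquered and slippery (it rolls and slides easily)
- pearl1_center (a point): centre of a stage pearl, a hard ball 18 mm across, 12 g, lacquered and slippery (it rolls and slides easily)
- pearl2_center (a point): centre of a stage pearl, a hard ball 18 mm across, 12 g, lacquered and slippery (it rolls and slides easily)
- pearl3_center (a point): centre of a stage pearl, a hard ball 18 mm across, 12 g, lacquered and slippery (it rolls and slides easily)
- tiara: bystander, to be left alone: rhinestone tiara, 140 across, 60 high, at the back. Origin: underside centre
- fan_frame: bystander, to be left alone: open gilt hand fan frame lying flat, nine sticks 180 long, 8 high at most. Origin: underside of its rivet, sticks along its x
- compact: bystander, to be left alone: round white compact, 72 across, 18 high. Origin: underside centre
- atomizer: bystander, to be left alone: crystal perfume atomizer, 62 across, 90 high, rubber bulb on its +x side. Origin: underside centre
- looking_glass: bystander, to be left alone: gilt hand mirror lying flat, disc 104 across, 10 high, handle to its -x, 170 from the centre. Origin: underside of the disc
- lipstick: bystander, to be left alone: lipstick standing on end, 21 across, 72 high. Origin: underside centre
- hairbrush: bystander, to be left alone: mahogany hairbrush lying bristles down, round head 68 across, 190 long (x), 32 high. Origin: on the counter, 45 mm behind the head's centre
Things that resemble listed ones, but are neither listed nor needed, are in the scene too. What is shaped like the scoop but orange or red is not meant. Leave any pink look-alike of the casket alone.

How it is judged:
By the outcome, as a careful person would: the job done as asked, in the order asked, and still so for the second after the job is handed in, while the arm keeps its last pose, push and grip.
It also fails if it takes over 72 s, if anything falls off the work surface, if the arm or the gripper's body presses on something with over 40 N, if the wrist force passes 120 N, or if a joint passes its speed limit or range.

ROBOT

A 6-joint arm with a two-finger parallel gripper is mounted at the origin on the work surface. World frame = base frame: x ahead of the robot, y to its left, z up, the work surface at z = 0. Lengths are in m, angles in degrees, forces in N, time in s.
With the tool pointing down it reaches from about 0.4 to 0.825 m from the base axis. Payload 7 kg.
Tool frame: the origin (TCP) lies at the very end of the fingers, on their centre line; the grasp point (between the pads) lies 19 mm behind it (ctrl.grip_depth is the distance from the TCP to the grasp point, in m); z points along the fingers, y is the line along which they close (so a half turn about z gives the same grasp; the last joint's range is limited). The gripper opens to 88 mm and grips with 3 to 60 N. Pads are 19 mm wide; open, the fingers measure 130 mm over their backs; the gripper's body (78 mm by 193 mm) begins 47 mm behind the grasp point.
Start: joints at [-46.977, 20.546, 0.682, 0, -70.136, -16.507], TCP at [0.301, -0.604, 0.227] pointing down, gripper open.
Joint ranges: [-176.03, 176.03], [-82.01, 121.73], [-58.28, 71.71], [-173.87, 95.51], [-174.79, -0.11], [-173.66, 173.66]. Speed limits (degrees/s): [136.94, 136.94, 172.46, 180, 180, 180].

INTERFACE

Orientations are given as [roll, pitch, yaw] about the fixed x, y, z axes, in that order (R = Rz(yaw) Ry(pitch) Rx(roll)).
In Python, from plant import get_obs, eyes, ctrl, spotter gives the robot as it stands.
- The arm moves only by the shell command python3 -m crank 'ROWS'. ROWS is JSON, one flat list of numbers, 7 for each row, row after row: the turn, a rotation vector about the tool's x, y, z in rad, then the shift along the tool's x, y, z in mm, then the opening, from 0 (shut) to 1 (fully open). A call has 1 to 5 rows; each row shifts and turns the commanded pose from where the row before left it, along the tool's axes as they then stand; what a row does not reach is not made up. A row lasts 1/8 s, in which the tool goes at most 62.5 mm and 10.7 degrees, less where a joint would pass 70% of its speed; a pose out of reach is approached as far as the arm can. A call is refused whole if a number of a shift passes 62.5 or a number of a turn 0.188, either way. A call with a gripper value outside its range is refused whole. The fingers move at their own pace and stop on an object; the grip force is fixed at half the most. Time passes only in rows, so rows that do not move let the fingers close. It gives the time, the measured TCP pose, the force, the opening and the grip force at its end, in the units of the state.
- get_obs(): the state, without advancing time (a new reading comes with each control period).
- eyes.snapshot(name): name is "scene" or "top" or "wrist"; returns the picture (480x640x3 uint8, blue, green, red); there is no depth.
- eyes.camera_model(name): a dict with "fx", "fy", "cx", "cy" (pixels), "extrinsics" (4x4, takes a point from camera to world coordinates). Camera axes: x right, y down, z forward; pixel columns grow to the right and rows downward; lengths in m; the calibration is good to about 2 mm. The wrist camera is an equidistant fisheye: a pixel r from the principal point sees the ray r / f radians off the axis. A picture is of the moment at which its call begins: read the wrist's pose just before it. camera_model takes no time and is no camera call; for the wrist camera it gives the pose at the moment of the call.
- ctrl.close_job(): hands the job in; it is judged then, once.
Trained networks look in the newest picture that a camera, given by its name, has taken for a name from the list of things; names that differ only in an ending like _2 or _b are one class to them, and where a whole thing is asked for, a point or a joint stands for the part that bears it (a point fixed in the world has none). Each returns a list of dicts, best first, with "p" (0 to 1); they miss things now and then, are a little off and sometimes report something else, mostly with a low value. They report only what shows in the picture. A call takes as long as a camera call. They do not tell look-alikes from the thing itself.
- spotter.outline_of(camera, target): "region" (480x640 bool, what is visible of it) and "rect" ([left, top, width, height] in pixels, round what is visible of it).
- spotter.place_of(camera, target): "location" ([column, row] in pixels: a listed point, or the origin of a listed thing).
The state is a dict: "clock": time; "joint_pos": joint angles; "qvel": joint speeds; "tau": joint torques, N m; "tool_pos": TCP position; "orientation": TCP orientation; "force": force on the tool from outside, world axes, zero at the start; "moment": the same for the moment, N m; "opening": finger opening in m; "gripper_force": force on a finger pad.
Only numpy, scipy, OpenCV 4.12 (cv2) and the standard library are available. Lean on these libraries where they do the work, as an engineer would, in place of code of your own. Each camera call takes 0.05 s, during which the arm holds its last target. There are 200 camera calls.

## Working session

There is one attempt and no reset: what is moved stays moved. The work goes in short steps, Python scripts to look and compute and a shell command to move; the robot and the scene stay as the last step left them, time stands still between calls to the robot, and variables do not carry over. Pictures are saved under pics/ and viewed, at most 10 in all, crops included, and the job is handed in when it is done.

```bash
ls; mkdir -p pics
cat > h.py <<'E'
import numpy as np, cv2
from plant import get_obs, eyes, ctrl, spotter
from scipy.spatial.transform import Rotation as R
def ray(cam,px,M=None):
    M=M or eyes.camera_model(cam); E=np.array(M["extrinsics"])
    x=(px[0]-M["cx"])/M["fx"]; y=(px[1]-M["cy"])/M["fy"]
    if cam=="wrist":
        r=np.hypot(x,y); d=np.array([x*np.sin(r)/max(r,1e-9),y*np.sin(r)/max(r,1e-9),np.cos(r)])
    else: d=np.array([x,y,1.]);
    d/=np.linalg.norm(d)
    return E[:3,3],E[:3,:3]@d
def atz(cam,px,z,M=None):
    o,d=ray(cam,px,M); return o+d*(z-o[2])/d[2]
def tri(rs):
    A=sum(np.eye(3)-np.outer(d,d) for o,d in rs); b=sum((np.eye(3)-np.outer(d,d))@o for o,d in rs)
    p=np.linalg.solve(A,b); return p, max(np.linalg.norm(np.cross(p-o,d)) for o,d in rs)
def proj(cam,P,M=None):
    M=M or eyes.camera_model(cam); E=np.array(M["extrinsics"]); c=E[:3,:3].T@(np.array(P)-E[:3,3])
    if cam=="wrist":
        t=np.arctan2(np.hypot(c[0],c[1]),c[2]); s=t/np.hypot(c[0],c[1]); return np.array([M["cx"]+M["fx"]*c[0]*s,M["cy"]+M["fy"]*c[1]*s])
    return np.array([M["cx"]+M["fx"]*c[0]/c[2],M["cy"]+M["fy"]*c[1]/c[2]])
E
cat > a.py <<'E'
from h import *
for c in ["scene","top"]:
    im=eyes.snapshot(c); cv2.imwrite(f"pics/{c}0.png",im)
    M=eyes.camera_model(c); print(c,M["fx"],np.round(M["extrinsics"],3).tolist())
    for t in ["casket","casket_hinge","lid_pull","inner_lid_front","tray","scoop","scoop_grip","scoop_lip","pearl0_center"]:
        print(c,t,[(np.round(d["location"],1).tolist(),round(d["p"],2)) for d in spotter.place_of(c,t)[:6]])
print(get_obs())
E
python3 a.py
```

```text
pics
scene 485.8654185998137 [[-0.489, 0.747, -0.45, 1.064], [0.872, 0.419, -0.252, 0.186], [0.001, -0.516, -0.857, 1.142], [0.0, 0.0, 0.0, 1.0]]
scene casket [([513.9, 246.0], 0.9), ([421.7, 332.6], 0.67)]
scene casket_hinge [([517.1, 252.4], 0.71), ([416.7, 346.5], 0.6), ([508.9, 359.2], 0.55), ([305.8, 284.0], 0.16)]
scene lid_pull [([416.7, 337.7], 0.81), ([537.9, 202.5], 0.81)]
scene inner_lid_front [([418.5, 334.6], 0.53)]
scene tray [([304.2, 273.5], 0.72)]
scene scoop [([267.0, 237.1], 0.86), ([152.8, 191.8], 0.85), ([316.3, 181.4], 0.81)]
scene scoop_grip [([276.3, 213.0], 0.83), ([494.3, 294.0], 0.74), ([297.7, 164.9], 0.68), ([151.6, 194.6], 0.67)]
scene scoop_lip [([152.5, 184.2], 0.9), ([326.4, 189.1], 0.84), ([256.2, 246.9], 0.62)]
scene pearl0_center [([281.2, 286.6], 0.53), ([262.5, 237.7], 0.37)]
top 496.4337468687416 [[0.012, -0.98, 0.198, 0.215], [-1.0, -0.015, -0.015, -0.104], [0.017, -0.198, -0.98, 1.49], [0.0, 0.0, 0.0, 1.0]]
top casket [([165.5, 348.2], 0.86), ([213.0, 230.8], 0.8)]
top casket_hinge [([159.2, 324.8], 0.98), ([210.6, 205.4], 0.7)]
top lid_pull [
[... 449 characters left out ...]
([332.7, 210.3], 0.45)]
{'clock': 1.0, 'joint_pos': array([-4.69773488e+01,  2.05467519e+01,  6.82281333e-01, -6.22995662e-04,
       -7.01356240e+01, -1.65083063e+01]), 'qvel': array([ 0.04602732,  0.06574417, -0.06065736,  0.09643616, -0.09641603,
        0.11146558]), 'tau': array([-1.24353064e-03, -5.82394445e+01,  2.93304509e+01,  7.00286955e+00,
        1.25702197e-02, -5.50304208e-05]), 'tool_pos': array([ 0.30132903, -0.60398734,  0.22655731]), 'orientation': array([ 1.79999743e+02,  5.34913708e-04, -1.53485867e+02]), 'force': array([-0.07696052,  0.61965568, -0.26258292]), 'moment': array([ 0.01523882, -0.00424621, -0.0394358 ]), 'gripper_force': 0.0, 'opening': 0.08737143669881345}
```

View pictures.

View pics/scene0.png

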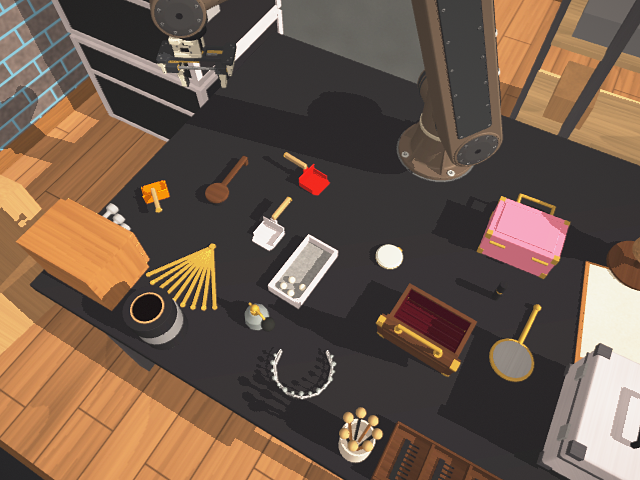

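View pics/top0.png

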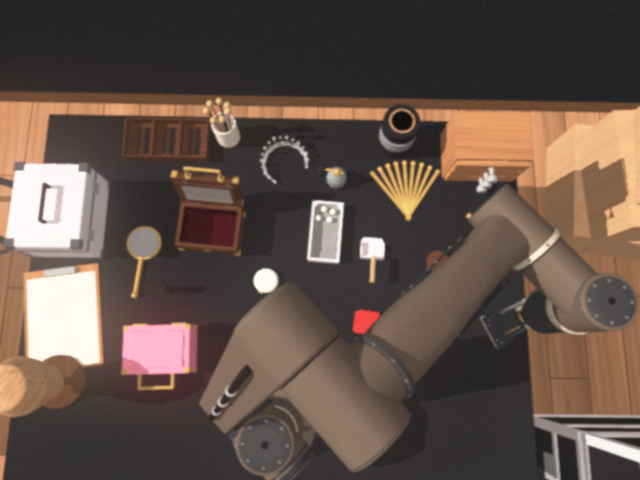

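The scene picture shows the grey scoop at (268,235) with its handle to (285,208), the tray at (303,270) with pearls at (290,285), and the real casket at (427,330). Red/orange scoops and the pink casket are look-alikes. The top picture shows the scoop at (372,248), the tray at (325,232) with pearls near (325,212), and the casket at (211,228).

```bash
cat > b.py <<'E'
from h import *
def T(n,a,b): 
    p,e=tri([ray("scene",a),ray("top",b)]); print(n,np.round(p*1000,1),round(e*1000,1))
T("pull",[416.7,337.7],[201.6,172.1])
T("hinge",[416.7,346.5],[210.6,205.4])
T("casket",[421.7,332.6],[213.0,230.8])
T("innerf",[418.5,334.6],[203.3,183.3])
T("tray",[304.2,273.5],[324.2,233.7])
T("scoop",[267,237.1],[371.8,248.1]);T("grip",[276.3,213],[375.2,262.4]);T("lip",[256.2,246.9],[372.5,238.9])
print("scoop z0",atz("scene",[267,237.1],0),atz("top",[371.8,248.1],0))
print("tray z0",atz("scene",[304.2,273.5],0.0),atz("top",[324.2,233.7],0.0))
for c in ["scene","top"]:
  im=cv2.imread(f"pics/{c}0.png")
  eyes.snapshot(c)
  for t in ["tray","scoop","outer_lid","inner_lid_front","casket","pearl0_center"]:
    for d in spotter.outline_of(c,t)[:5]:
      m=d["region"].astype(np.uint8); print(c,t,round(d["p"],2),d["rect"],np.round(cv2.minAreaRect(cv2.findNonZero(m))[0],1), np.round(cv2.boxPoints(cv2.minAreaRect(cv2.findNonZero(m))),0).tolist())
sc=eyes.snapshot("scene"); tp=eyes.snapshot("top")
a=cv2.resize(sc[190:320,230:360],None,fx=3,fy=3,interpolation=cv2.INTER_CUBIC); b=cv2.resize(tp[180:310,290:420],None,fx=3,fy=3,interpolation=cv2.INTER_CUBIC)
cv2.imwrite("pics/crop1.png",np.hstack([a,b]))
a=cv2.resize(sc[270:390,365:485],None,fx=3,fy=3,interpolation=cv2.INTER_CUBIC); b=cv2.resize(tp[150:270,150:270],None,fx=3,fy=3,interpolation=cv2.INTER_CUBIC)
cv2.imwrite("pics/crop2.png",np.hstack([a,b]))
E
python3 b.py
```

```text
pull [679.  191.8 221.4] 2.9
hinge [632.8 198.7  62. ] 0.7
casket [569.9 197.8   2.6] 2.5
innerf [658.2 192.5 190.5] 2.9
tray [ 567.6 -141.5   -5.7] 0.0
scoop [ 5.229e+02 -2.872e+02 -3.000e-01] 0.8
grip [ 469.  -288.8   48.2] 3.0
lip [ 556.9 -296.   -12.4] 4.4
scoop z0 [ 0.52280711 -0.2863362   0.        ] [ 0.52315231 -0.28794224  0.        ]
tray z0 [ 0.57001568 -0.13991856  0.        ] [ 0.56620098 -0.14131018  0.        ]
scene tray 0.83 [270.6, 235.4, 69.9, 73.0] [302.6 270. ] [[265.0, 287.0], [309.0, 229.0], [341.0, 253.0], [296.0, 311.0]]
scene tray 0.55 [249.5, 198.8, 43.6, 52.0] [276.1 223. ] [[249.0, 238.0], [283.0, 193.0], [303.0, 208.0], [269.0, 253.0]]
scene tray 0.44 [487.1, 303.8, 55.9, 74.3] [525.5 346. ] [[482.0, 357.0], [536.0, 302.0], [569.0, 335.0], [514.0, 390.0]]
scene scoop 0.68 [139.7, 182.7, 29.4, 30.6] [156.3 196.9] [[140.0, 187.0], [164.0, 179.0], [173.0, 206.0], [149.0, 214.0]]
scene scoop 0.57 [251.3, 195.8, 37.7, 51.5] [275.2 222.6] [[249.0, 239.0], [281.0, 192.0], [302.0, 207.0], [270.0, 253.0]]
scene scoop 0.56 [285.2, 152.2, 43.7, 44.5] [302.8 172.7] 
[... 1620 characters left out ...]
5 232. ] [[306.0, 261.0], [312.0, 200.0], [345.0, 203.0], [339.0, 264.0]]
top inner_lid_front 0.62 [178.8, 182.0, 59.7, 22.2] [206.5 192.7] [[173.0, 200.0], [175.0, 179.0], [240.0, 186.0], [238.0, 206.0]]
top casket 0.84 [169.5, 168.4, 79.9, 89.0] [208. 211.] [[171.0, 167.0], [245.0, 167.0], [245.0, 255.0], [171.0, 255.0]]
top casket 0.56 [122.3, 323.5, 75.2, 62.8] [159. 356.] [[121.0, 323.0], [197.0, 323.0], [197.0, 389.0], [121.0, 389.0]]
top pearl0_center 0.71 [361.3, 238.6, 20.5, 49.3] [372. 260.] [[361.0, 238.0], [383.0, 238.0], [383.0, 282.0], [361.0, 282.0]]
top pearl0_center 0.15 [170.6, 168.3, 78.1, 86.1] [207.5 211. ] [[171.0, 168.0], [244.0, 168.0], [244.0, 254.0], [171.0, 254.0]]
```

View pics/crop1.png

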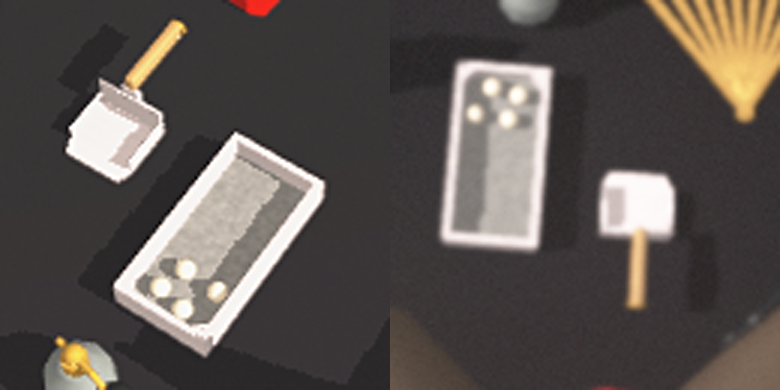

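View pics/crop2.png

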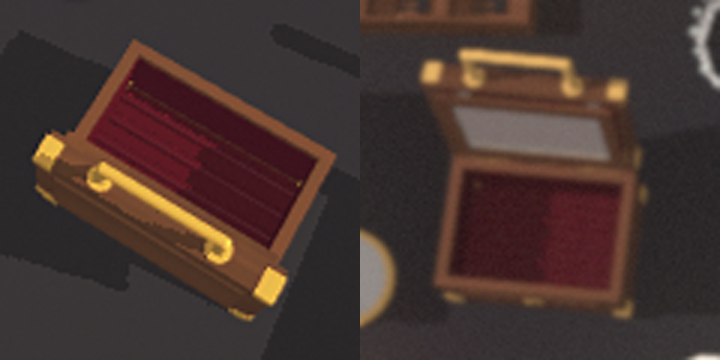

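Crop1 (3×): tray rim corners in top at (458,62),(552,67),(538,247),(442,243); pearls top at (492,87),(518,94),(475,113),(508,119), in scene at (186,269),(162,287),(218,291),(183,309); scoop handle from (637,232) to (636,305). Crop2: casket rim in top (450,157),(640,167),(626,300),(437,290), lid leaning back with the inner lid in front of it.

```bash
cat > c.py <<'E'
from h import *
def px(u,v,x0,y0): return [x0+(u+.5)/3-.5,y0+(v+.5)/3-.5]
S=lambda u,v:px(u,v,230,190); Tp=lambda u,v:px(u-390,v,290,180)
S2=lambda u,v:px(u,v,365,270); T2=lambda u,v:px(u-360,v,150,150)
pr=lambda n,P:print(n,np.round(1000*np.array(P)[:,:2],0).tolist(),"mean",np.round(1000*np.mean(P,0)[:2],1))
tt=[atz("top",Tp(*p),.03) for p in [(458,62),(552,67),(538,247),(442,243)]]; pr("tray top",tt)
ts=[atz("scene",S(*p),.03) for p in [(116,292),(210,338),(324,183),(237,134)]]; pr("tray scene",ts)
for P in (tt,ts): 
  for i,j in((3,0),(2,1)): d=P[j]-P[i]; print("yaw",np.degrees(np.arctan2(d[1],d[0])),np.linalg.norm(d))
pr("pearl top",[atz("top",Tp(*p),.015) for p in [(492,87),(518,94),(475,113),(508,119)]])
pr("pearl scene",[atz("scene",S(*p),.015) for p in [(183,309),(218,291),(162,287),(186,269)]])
ct=[atz("top",T2(*p),.07) for p in [(450,157),(640,167),(626,300),(437,290)]]; pr("casket top",ct)
cs=[atz("scene",S2(*p),.07) for p in [(134,41),(335,156)]]; pr("casket scene front corners R?,L",cs)
for P in ([ct[3],ct[2]],cs): d=P[1]-P[0]; print("width dir",np.degrees(np.arctan2(d[1],d[0])),np.linalg.norm(d))
pr("handle top",[atz("top",Tp(*p),.061) for p in [(637,236),(636,303)]])
pr("handle scene",[atz("scene",S(*p),.061) for p in [(135,82),(178,24)]])
pr("lip top/scene",[atz("top",Tp(*p),.0016) for p in [(607,173),(668,175)]]+[atz("scene",S(*p),.0016) for p in [(66,150),(120,180)]])
E
python3 c.py
```

```text
tray top [[663.0, -103.0], [660.0, -199.0], [473.0, -186.0], [476.0, -90.0]] mean [ 568.  -144.5]
tray scene [[661.0, -191.0], [658.0, -101.0], [481.0, -88.0], [475.0, -181.0]] mean [ 568.6 -140.2]
yaw -4.009892783443958 0.18825917964246616
yaw -4.14768088204587 0.18724175602186768
yaw -3.2276834946834754 0.18616625768139378
yaw -3.94882452171612 0.17725010232816915
pearl top [[642.0, -139.0], [635.0, -165.0], [614.0, -121.0], [608.0, -155.0]] mean [ 624.7 -145.1]
pearl scene [[641.0, -138.0], [612.0, -121.0], [632.0, -164.0], [607.0, -155.0]] mean [ 622.8 -144.6]
casket top [[639.0, 289.0], [632.0, 102.0], [498.0, 110.0], [505.0, 293.0]] mean [568.6 198.6]
casket scene front corners R?,L [[498.0, 118.0], [512.0, 296.0]] mean [505.  207.1]
width dir -92.20812020933681 0.18323142184539942
width dir 85.2527180823096 0.1781828276330424
handle top [[480.0, -281.0], [414.0, -279.0]] mean [ 446.9 -280. ]
handle scene [[488.0, -277.0], [415.0, -277.0]] mean [ 451.5 -277.1]
lip top/scene [[556.0, -258.0], [555.0, -321.0], [551.0, -318.0], [554.0, -258.0]] mean [ 554.1 -288.5]
```

```bash
cat >> h.py <<'E'
def rot(yaw,tilt=0):  # tool down, tool x along yaw; tilt>0 turns about tool y (deg)
    return R.from_euler('xyz',[180,0,yaw],degrees=True)*R.from_rotvec([0,np.radians(tilt),0])
def plan(pos,yaw,tilt=0,cur=None):
    o=get_obs(); p=np.array(o["tool_pos"]) if cur is None else np.array(cur[0]); q=R.from_euler('xyz',o["orientation"],degrees=True) if cur is None else rot(*cur[1:])
    t=rot(yaw,tilt); d=np.array(pos)-p
    print("turn",np.round((q.inv()*t).as_rotvec(),3),"shift_old",np.round(1000*q.inv().apply(d),1),"shift_new",np.round(1000*t.inv().apply(d),1))
E
python3 -c "
from h import *
plan([.469,-.283,.16],176)"
```

```text
turn [-0.    -0.     0.533] shift_old [-293.4  212.4   66.6] shift_new [-144.9  331.9   66.6]
```

```bash
python3 -m crank '[0,0,0.178,0,0,0,1, 0,0,0.178,0,0,0,1, 0,0,0.177,0,0,0,1, 0,0,0,-18,40,0,1, 0,0,0,-20,48,0,1]'; python3 -m crank '[0,0,0,-22,50,0,1, 0,0,0,-22,50,10,1, 0,0,0,-22,50,20,1, 0,0,0,-21,50,20,1, 0,0,0,-20,44,17,1]'; python3 -m crank '[0,0,0,0,0,0,1, 0,0,0,0,0,0,1]'
python3 - <<'E'
from h import *
im=eyes.snapshot("wrist"); cv2.imwrite("pics/w1.png",im)
M=eyes.camera_model("wrist"); print(M["fx"],np.round(M["extrinsics"],3).tolist())
for t,z in [("scoop",0),("scoop_grip",.052),("scoop_lip",0),("tray",0),("pearl0_center",.015)]:
    for d in spotter.place_of("wrist",t)[:4]: print(t,np.round(d["location"],1),round(d["p"],2),np.round(1000*atz("wrist",d["location"],z,M),1))
print(get_obs()["joint_pos"])
E
```

```text
clock: 2.42
tool_pos: [0.3454, -0.5184, 0.2261]
orientation: [180.0, -0.0, 175.9]
force: [1.3, 0.2, 0.2]
opening: 0.0877
gripper_force: 0.0
clock: 3.05
tool_pos: [0.4699, -0.2812, 0.1592]
orientation: [-180.0, 0.0, 176.0]
force: [-0.1, 0.6, -0.3]
opening: 0.0878
gripper_force: 0.0
clock: 3.3
tool_pos: [0.4695, -0.283, 0.1599]
orientation: [-180.0, 0.0, 176.0]
force: [0.9, -0.6, -0.6]
opening: 0.0874
gripper_force: 0.0
371.64829954431775 [[0.071, 0.95, 0.304, 0.386], [0.997, -0.068, -0.022, -0.277], [-0.0, 0.305, -0.952, 0.318], [0.0, 0.0, 0.0, 1.0]]
scoop [ 31.2 307.4] 0.93 [ 549.7 -650.2    0. ]
scoop [321.5 275.9] 0.91 [ 522.3 -285.4    0. ]
scoop [330.6  20.6] 0.77 [ 294.7 -261.7    0. ]
scoop_grip [323.4 236.7] 0.62 [ 468.2 -280.4   52. ]
scoop_lip [367.7  23.3] 0.91 [ 298.5 -230.5    0. ]
scoop_lip [465.  302.7] 0.67 [ 564.4 -142.2    0. ]
scoop_lip [321.3 306.2] 0.63 [ 554.2 -287.8    0. ]
scoop_lip [ 12.5 294.1] 0.62 [ 531.5 -679.8    0. ]
tray [465.  303.6] 0.86 [ 565.4 -142.1    0. ]
[-1.06971319e+01  1.17770363e+01 -2.08374883e+01  3.52201532e-03
 -5.73598330e+01 -8.34118977e+01]
```

View pics/w1.png

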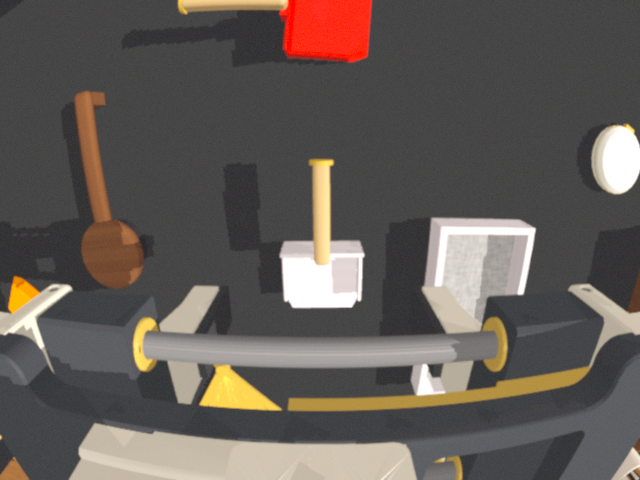

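Run:
```python
from h import *
print([np.round(1000*atz("wrist",p,.061),1).tolist() for p in [(321,164),(322,258)]])
for a,b in (([323.4,236.7],[276.3,213]),):
    p,e=tri([ray("wrist",a),ray("scene",b)]);print(np.round(p*1000,1),round(e*1000,1))
    p,e=tri([ray("wrist",a),ray("top",[375.2,262.4])]);print(np.round(p*1000,1),round(e*1000,1))
# handle end top edge, two views
p,e=tri([ray("wrist",(321,163)),ray("scene",[230+180/3,190+22/3])]);print(np.round(p*1000,1),round(e*1000,1))
plan([.469,-.281,.033],176)
```

```text
[[412.4, -278.5, 61.0], [481.3, -282.8, 61.0]]
[ 469.  -282.6   51.2] 2.1
[ 460.7 -283.5   85. ] 4.4
[ 411.3 -277.4   58.2] 1.3
turn [-0.     0.    -0.002] shift_old [  0.2   2.8 126.8] shift_new [1.000e-01 2.800e+00 1.268e+02]
```

Heights agree with the text (grip about 51 mm). The handle lies at yaw −4° and y≈−281. Descend and grip.

```bash
python3 -m crank '[0,0,0,0,1,45,1, 0,0,0,0,0,45,1, 0,0,0,0,0,25,1, 0,0,0,0,0,12,1, 0,0,0,0,0,0,0.5]'; python3 -m crank '[0,0,0,0,0,0,0, 0,0,0,0,0,0,0, 0,0,0,0,0,0,0, 0,0,0,0,0,0,0]';  python3 -m crank '[0,0,0,0,0,0,0, 0,0,0,0,0,0,0]'
```

```text
clock: 4.22
tool_pos: [0.4691, -0.2823, 0.0323]
orientation: [180.0, -0.1, 176.0]
force: [-0.7, -0.3, 0.6]
opening: 0.0824
gripper_force: 0.0
clock: 4.72
tool_pos: [0.4695, -0.282, 0.0329]
orientation: [-180.0, 0.0, 176.0]
force: [1.3, 0.3, -0.6]
opening: 0.0432
gripper_force: 0.0
clock: 4.97
tool_pos: [0.4693, -0.282, 0.0326]
orientation: [180.0, -0.0, 176.0]
force: [0.1, -0.5, -0.1]
opening: 0.023
gripper_force: 0.0
```

```bash
python3 -m crank '[0,0,0,0,0,0,0, 0,0,0,0,0,0,0, 0,0,0,0,0,0,0, 0,0,0,0,0,0,0]'; python3 -m crank '[0,0,0,0,0,-20,0, 0,0,0,0,0,-40,0, 0,0,0,0,0,0,0]'
python3 - <<'E'
from h import *
im=eyes.snapshot("wrist"); M=eyes.camera_model("wrist"); o=get_obs();print(o["tool_pos"],o["opening"])
cv2.imwrite("pics/w2.png",im)
for t,z in [("scoop",.06),("scoop_lip",.06),("tray",0),("pearl0_center",.015)]:
    for d in spotter.place_of("wrist",t)[:4]: print(t,np.round(d["location"],1),round(d["p"],2),np.round(1000*atz("wrist",d["location"],z,M),1))
plan([.4999,-.1343,.093],176)
E
```

```text
clock: 5.48
tool_pos: [0.4693, -0.282, 0.0325]
orientation: [180.0, -0.0, 176.0]
force: [0.1, -0.9, -1.6]
opening: 0.0118
gripper_force: 30.0
clock: 5.85
tool_pos: [0.4713, -0.2826, 0.0954]
orientation: [-179.9, 0.3, 176.0]
force: [-0.1, -1.0, -1.7]
opening: 0.0116
gripper_force: 30.0
[ 0.47013212 -0.28210714  0.09379592] 0.01183566647275304
scoop [323.2 353.1] 0.67 [ 521.7 -283.4   60. ]
scoop_lip [318.1 394.9] 0.79 [ 556.8 -289.1   60. ]
tray [488.9 337.5] 0.67 [ 566.  -141.8    0. ]
turn [ 0.    -0.002 -0.001] shift_old [-20.9 149.3  -1.4] shift_new [-21.  149.3  -1.4]
```

View pics/w2.png

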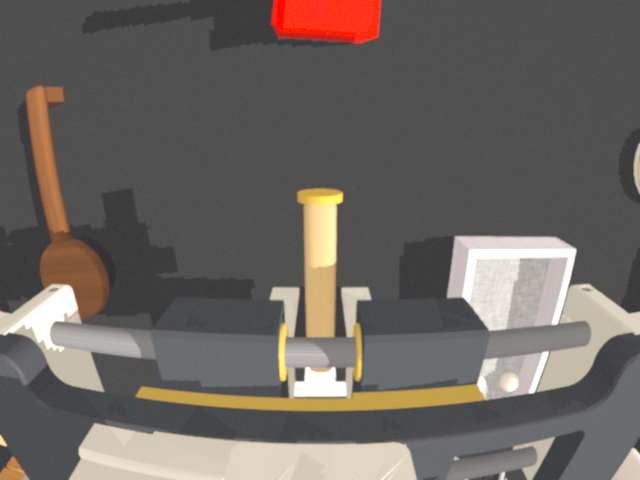

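The scoop hangs level and straight in the grip, and the near half of the tray is empty at (510,300). Move over it and lower.

```bash
python3 -m crank '[0,0,0,-3,25,0,0, 0,0,0,-6,42,0,0, 0,0,0,-6,42,0,0, 0,0,0,-4,30,0,0, 0,0,0,-2,10,0,0]'; python3 -m crank '[0,0,0,0,0,0,0, 0,0,0,0,0,20,0, 0,0,0,0,0,20,0, 0,0,0,0,0,9,0, 0,0,0,0,0,2,0]'; python3 -m crank '[0,0,0,0,0,0,0, 0,0,0,0,0,0,0]';python3 -m crank '[0,0,0,0,0,2,0, 0,0,0,0,0,2,0, 0,0,0,0,0,0,0]'; python3 -m crank '[0,0,0,0,0,1,0, 0,0,0,0,0,0,0]'
```

```text
clock: 6.72
tool_pos: [0.5006, -0.1334, 0.0918]
orientation: [-180.0, -0.1, 176.1]
force: [1.2, 0.5, -0.8]
opening: 0.012
gripper_force: 30.0
clock: 7.35
tool_pos: [0.5003, -0.1355, 0.0411]
orientation: [-180.0, -0.1, 175.9]
force: [-1.1, 0.6, -0.6]
opening: 0.012
gripper_force: 30.0
clock: 7.6
tool_pos: [0.5012, -0.1349, 0.0422]
orientation: [180.0, 0.1, 176.0]
force: [-0.1, -0.4, -0.9]
opening: 0.0122
gripper_force: 30.0
clock: 7.98
tool_pos: [0.5009, -0.1347, 0.0384]
orientation: [-180.0, 0.0, 176.0]
force: [-3.5, 1.8, 9.7]
opening: 0.0117
gripper_force: 30.0
clock: 8.22
tool_pos: [0.5008, -0.1348, 0.0383]
orientation: [-180.0, 0.0, 176.0]
force: [-8.1, 3.6, 20.1]
opening: 0.012
gripper_force: 30.0
```

```bash
python3 -m crank '[0,0,0,0,0,-1.2,0, 0,0,0,-4,0,0,0, 0,0,0,-7,0,0,0, 0,0,0,-7,0,0,0, 0,0,0,-7,0,0,0]'; python3 -m crank '[0,0,0,-6,0,0,0, 0,0,0,-6,0,0,0, 0,0,0,-6,0,0,0, 0,0,0,-5,0,0,0, 0,0,0,-5,0,0,0]'; python3 -m crank '[0,0,0,-3,0,0,0, 0,0,0,-2,0,0,0, 0,0,0,-1,0,0,0, 0,0,0,0,0,0,0]'
python3 - <<'E'
from h import *
sc=eyes.snapshot("scene"); tp=eyes.snapshot("top")
a=cv2.resize(sc[220:330,250:360],None,fx=3.5,fy=3.5,interpolation=cv2.INTER_CUBIC); b=cv2.resize(tp[185:295,280:390],None,fx=3.5,fy=3.5,interpolation=cv2.INTER_CUBIC)
cv2.imwrite("pics/crop3.png",np.hstack([a,b]))
E
```

```text
clock: 8.85
tool_pos: [0.5209, -0.1373, 0.0384]
orientation: [-179.9, -0.5, 176.0]
force: [-18.5, 1.5, 25.4]
opening: 0.0117
gripper_force: 30.0
clock: 9.48
tool_pos: [0.5499, -0.1392, 0.0384]
orientation: [-179.9, -0.4, 176.0]
force: [-13.4, 1.6, 19.7]
opening: 0.0117
gripper_force: 30.0
clock: 9.98
tool_pos: [0.5556, -0.1396, 0.0384]
orientation: [-179.9, -0.4, 176.0]
force: [-15.2, 2.0, 20.9]
opening: 0.0114
gripper_force: 30.0
```

View pics/crop3.png

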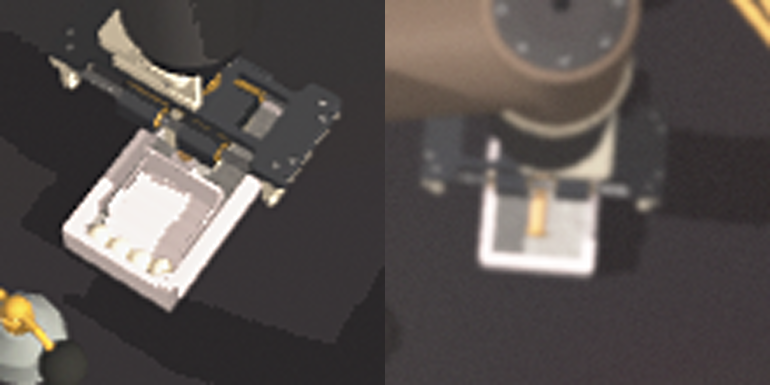

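In the scene crop (left), the scoop is level in the tray with all four pearls lined up ahead of the lip along the far wall, at (97,228), (113,243), (133,256) and (160,265). Ease the downward push and advance to the wall.

```bash
python3 -m crank '[0,0,0,0,0,-1,0, 0,0,0,0,0,0,0]'; python3 -m crank '[0,0,0,-2,0,0,0, 0,0,0,-2,0,0,0, 0,0,0,-2,0,0,0, 0,0,0,0,0,0,0]';python3 -m crank '[0,0,0,-2,0,0,0, 0,0,0,0,0,0,0]'
python3 - <<'E'
from h import *
sc=eyes.snapshot("scene")
cv2.imwrite("pics/crop4.png",cv2.resize(sc[240:320,255:335],None,fx=6,fy=6,interpolation=cv2.INTER_CUBIC))
E
```

```text
clock: 10.32
tool_pos: [0.5596, -0.1389, 0.0386]
orientation: [180.0, -0.0, 176.0]
force: [0.3, 0.5, -1.4]
opening: 0.0117
gripper_force: 30.0
clock: 10.82
tool_pos: [0.5658, -0.1394, 0.0386]
orientation: [-180.0, 0.0, 176.0]
force: [0.2, -0.2, -1.4]
opening: 0.0117
gripper_force: 30.0
clock: 11.08
tool_pos: [0.5676, -0.1395, 0.0387]
orientation: [-180.0, -0.0, 176.0]
force: [0.0, 0.6, -1.9]
opening: 0.0119
gripper_force: 30.0
```

View pics/crop4.png

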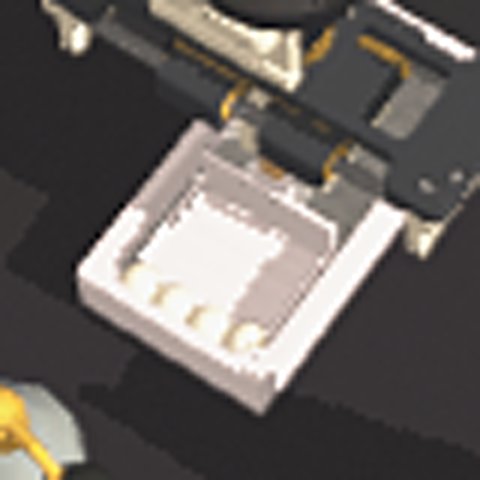

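```bash
python3 -m crank '[0,0,0,-1.5,0,0,0, 0,0,0,0,0,0,0]';python3 -m crank '[0,0,0,-1,0,0,0, 0,0,0,0,0,0,0]'
python3 - <<'E'
from h import *
sc=eyes.snapshot("scene")
for d in spotter.outline_of("scene","pearl0_center")[:6]: print(d["rect"],round(d["p"],2))
for d in spotter.place_of("scene","pearl0_center")[:6]: print(d["location"],round(d["p"],2),atz("scene",d["location"],.0166))
o=get_obs();lip=np.array(o["tool_pos"])+np.array([.0855*.9976,-.0855*.07,-.032])
ax=np.array([.9976,-.0698,0]);ay=np.array([.0698,.9976,0])
print(lip, "lip px",[proj("scene",lip+ay*k) for k in(-.028,0,.028)])
# pearls in crop4 pixels
for u,v in [(137,272),(168,295),(206,315),(246,337)]:
    p=atz("scene",[255+(u+.5)/6-.5,240+(v+.5)/6-.5],.0166); r=p-np.array([.5675,-.142,0]); print(np.round(p*1000), "tray",np.round(1000*np.array([r@ax,r@ay]),1))
E
```

```text
clock: 11.38
tool_pos: [0.5685, -0.1397, 0.0386]
orientation: [-180.0, -0.1, 176.0]
force: [-2.4, 0.3, -1.3]
opening: 0.0115
gripper_force: 30.0
clock: 11.62
tool_pos: [0.5687, -0.1398, 0.0385]
orientation: [-180.0, -0.1, 176.0]
force: [-5.4, 1.3, 2.1]
opening: 0.0119
gripper_force: 30.0
[270.0, 256.2, 57.8, 50.5] 0.17
[278.0, 286.6] 0.52 [ 0.64257656 -0.17471103  0.0166    ]
[ 0.65398855 -0.14574225  0.00656726] lip px [array([276.68864893, 291.38579915]), array([285.57516295, 296.86007831]), array([294.57581463, 302.40466868])]
[ 639. -179.   17.] tray [ 74.1 -31.4]
[ 642. -161.   17.] tray [ 75.7 -14. ]
[ 642. -142.   17.] tray [74.4  4.9]
[ 643. -122.   17.] tray [73.5 24.9]
```

The numbers put one pearl at tray y≈−31 in the far corner, beside the lip's edge, while the other three are on the lip. I'll tip the lip up slightly so the three roll back, shift towards the corner and advance once more.

```bash
cat >> h.py <<'E'
TR=(np.array([.5685,-.142,.006]),-4.0)   # tray frame (far inside wall at x=+86 as felt), floor height
def tcp(piv,W,tilt):  # piv=(x,z) in scoop, W world; tilt>0 lip up; scoop yaw -4
    r=np.array([-.0525-piv[0],0,.0325-piv[1]]); Q=R.from_euler('z',-4,degrees=True)*R.from_euler('y',-tilt,degrees=True)
    return np.array(W)+Q.apply(r)
def trayW(x,y,z=0): return TR[0]+R.from_euler('z',-4,degrees=True).apply([x/1000,y/1000,z/1000])
def rows(cur,keys):   # cur/keys: (piv,W,tilt,n)
    p,t=tcp(*cur[:3]),cur[2]; pv,W0=cur[0],np.array(cur[1])
    for piv,W,tilt,n in keys:
        # start expressed with the new pivot
        Q=lambda a:R.from_euler('z',-4,degrees=True)*R.from_euler('y',-a,degrees=True)
        Ws=p-Q(t).apply([-.0525-piv[0],0,.0325-piv[1]]); t0=t
        for k in range(1,n+1):
            tn=t0+(tilt-t0)*k/n; pn=tcp(piv,Ws+(np.array(W)-Ws)*k/n,tn); q=rot(176,-t)
            s=1000*q.inv().apply(pn-p); print("  turn_y %.3f shift %.1f %.1f %.1f"%(np.radians(-(tn-t)),*s)); p,t=pn,tn
        print(" ->",np.round(p,4),"tilt",t)
LIP=(.033,0);BK=(-.033,0);
E
python3 - <<'E'
from h import *
p=np.array(get_obs()["tool_pos"])
print(p,tcp(LIP,trayW(86,2.3),0))
W=p-tcp(BK,[0,0,0],0)
e=trayW(0,0)-trayW(2,0)
rows((BK,W,0),[(BK,W+e+[0,0,.001],12,3),(BK,W+15*e+(trayW(0,-6.3)-trayW(0,0))+[0,0,.003],12,4),(LIP,trayW(50,-4,.3),0,3),(LIP,trayW(80,-4,.3),0,6)])
E
```

```text
[ 0.56869375 -0.13975725  0.03856726] [ 0.56915922 -0.13974048  0.0385    ]
  turn_y -0.070 shift 2.9 0.0 1.1
  turn_y -0.070 shift 2.9 0.0 1.1
  turn_y -0.070 shift 2.8 -0.0 1.0
 -> [ 0.5604 -0.1392  0.0348] tilt 12.0
  turn_y -0.000 shift 6.7 -1.6 -1.9
  turn_y -0.000 shift 6.7 -1.6 -1.9
  turn_y -0.000 shift 6.7 -1.6 -1.9
  turn_y -0.000 shift 6.7 -1.6 -1.9
 -> [ 0.532  -0.1435  0.0368] tilt 12.0
  turn_y 0.070 shift 0.0 0.0 -0.8
  turn_y 0.070 shift -0.4 0.0 -0.6
  turn_y 0.070 shift -0.7 0.0 -0.5
 -> [ 0.5328 -0.1435  0.0388] tilt 0.0
  turn_y -0.000 shift -5.0 -0.0 -0.0
  turn_y -0.000 shift -5.0 0.0 0.0
  turn_y -0.000 shift -5.0 0.0 0.0
  turn_y -0.000 shift -5.0 0.0 0.0
  turn_y -0.000 shift -5.0 -0.0 -0.0
  turn_y -0.000 shift -5.0 0.0 0.0
 -> [ 0.5627 -0.1456  0.0388] tilt 0.0
```

```bash
python3 -m crank '[0,-0.07,0,2.9,0,1.1,0, 0,-0.07,0,2.9,0,1.1,0, 0,-0.07,0,2.8,0,1,0, 0,0,0,0,0,0,0, 0,0,0,0,0,0,0]'
python3 - <<'E'
from h import *
sc=eyes.snapshot("scene")
hsv=cv2.cvtColor(sc,cv2.COLOR_BGR2HSV)[250:310,262:320]
for d in spotter.place_of("scene","pearl0_center")[:6]: print(np.round(d["location"],1),round(d["p"],2))
cv2.imwrite("pics/s5.png",sc)
b=cv2.imread("pics/scene0.png")
for (x,y) in [(283,287),(292,293),(291,279)]: print(b[y,x])
m=((sc[...,0]<sc[...,2].astype(int)-25)&(sc[...,2]>130)&(sc[...,1]>sc[...,2].astype(int)-40)).astype(np.uint8); m[:245]=0;m[315:]=0;m[:,:262]=0;m[:,335:]=0
n,l,s,c=cv2.connectedComponentsWithStats(m); print([(s[i,4],np.round(c[i],1).tolist()) for i in range(1,n) if s[i,4]>3])
E
```

```text
clock: 12.4
tool_pos: [0.563, -0.139, 0.0356]
orientation: [-180.0, 12.1, 176.0]
force: [0.8, 0.2, -1.1]
opening: 0.0115
gripper_force: 30.0
[286.1 295.7] 0.72
[415.2 344.3] 0.55
[281.7 283. ] 0.41
[245 250 249]
[250 249 249]
[245 248 248]
[(np.int32(5), [309.4, 245.4]), (np.int32(4), [327.0, 246.5]), (np.int32(13), [304.3, 248.7]), (np.int32(5), [298.6, 249.2]), (np.int32(5), [312.0, 251.8]), (np.int32(76), [299.8, 259.9]), (np.int32(14), [289.6, 258.5]), (np.int32(43), [310.2, 266.1]), (np.int32(9), [283.7, 267.4]), (np.int32(4), [288.0, 268.5]), (np.int32(40), [330.0, 270.3]), (np.int32(14), [305.2, 272.9]), (np.int32(8), [288.0, 272.9]), (np.int32(105), [297.5, 280.2]), (np.int32(13), [277.0, 278.0]), (np.int32(16), [281.7, 281.3]), (np.int32(7), [308.6, 279.6]), (np.int32(29), [295.0, 291.0]), (np.int32(8), [302.4, 292.2]), (np.int32(4), [279.5, 293.0]), (np.int32(4), [292.5, 301.0]), (np.int32(5), [298.0, 302.2])]
```

```bash
cat > pm.py <<'E'
from h import *
import sys
def pmask(im,x0,x1,y0,y1):
    f=im.astype(int); g=2*f[...,1]-f[...,0]-f[...,2]; w=2*f[...,2]-0*g
    m=((g>=2)&(f[...,1]>110))
    for y in range(y0,y1): print(y,"".join('#' if m[y,x] and f[y,x,1]>200 else '+' if m[y,x] else '.' if f[y,x].max()>120 else ' ' for x in range(x0,x1)))
if __name__=="__main__":
    pmask(cv2.imread(sys.argv[1]),*map(int,sys.argv[2:]))
E
python3 pm.py pics/scene0.png 264 318 265 312; python3 pm.py pics/s5.png 264 318 250 312
```

```text
265                    .........++.............++....+..++
266                   ..........+.++..+.+.+......+..+++...
267                   #......+++.....+.++......+...+++..++
268                  #.........++.+..+.+..+++..+.+.+.++.++
269                 .........++++.++........+.+.+.+......+
270                ...........+.++..+.+++++.+....+++.++.+.
271               .........+........+..+..+....+.....+.++.
272               ...............+..++.+.++....+....++++.+
273              #.......+.+..........+........+.+..+..+..
274             ........++++++.+..+..+++........++...... .
275            ..........#.++..........+.+.+...+..+.... ..
276           .........++..+..+++.+++..+++++.+..+++...+...
277           .........+.... ######...+.+++.+......+......
278          ........+.+..+.+######+++.+....+++.++.+  ....
279         ..........+.....+###.###..++.......+++.. .....
280        ..........+++... +###...#.......+...++.+.......
281       ..........++..+..+.######...++.....+.+... ......
282       .........+..+##....+#####...+...+..+.+.++.......
283      #.......+..++####++.+++..+..+
[... 4580 characters left out ...]
       .......................            
300                      .....................            
301                        ..................             
302                         ................              
303                           .............               
304                            ............               
305                              ........                 
306                                .....                  
307 +                               ....                  
308 ++                                .                   
309 +++                                                   
310 ++++                                                  
311 ++++
```

Run:
```python
from h import *
Q=R.from_euler('z',-4,degrees=True)
for n,p in dict(A=(294,275.5),B=(301,279),C=(284,281.5),D=(299.5,286.5)).items():
    for z in (.015,.02,.03): print(n,z,np.round(1000*Q.inv().apply(atz("scene",p,z)-TR[0]),1),end=" ")
    print()
print(np.round(1000*Q.inv().apply(np.array(get_obs()["tool_pos"])-TR[0]),1))
```

```text
A 0.015 [ 26.9 -12.    9. ] A 0.02 [ 28.9 -10.3  14. ] A 0.03 [32.8 -7.  24. ] 
B 0.015 [25.3  9.   9. ] B 0.02 [27.3 10.5 14. ] B 0.03 [31.2 13.7 24. ] 
C 0.015 [ 55.3 -23.6   9. ] C 0.02 [ 57.2 -21.9  14. ] C 0.03 [ 60.8 -18.5  24. ] 
D 0.015 [45.1 17.9  9. ] D 0.02 [47.  19.4 14. ] D 0.03 [50.8 22.5 24. ] 
[-5.5  2.6 29.4]
```

```bash
python3 -m crank '[0,0,0,0,0,0,0, 0,0,0,0,0,0,0]' >/dev/null
python3 - <<'E'
from h import *
from pm import pmask
sc=eyes.snapshot("scene"); cv2.imwrite("pics/s6.png",sc); pmask(sc,264,318,264,300)
E
```

```text
264                     ............+.+..+++++  ++++  #+.+
265                    .............++....+++. ++++++##+..
266                    ....................+.. +++++##+...
267                   ##...................... ++++##+....
268                  ........................  ++++##+..+.
269                 ...#.......................++++#......
270                ..............................+++...+.+
271               ..........................#....+. ....++
272               ...............+##.............   +.....
273              ...............+####.....................
274             ........#.####.+######.................. .
275            ..........+#####+##...#...............+. ..
276           ........#..###...####..#+####...............
277           .......#..+####..+#####+#####...............
278          ............+#####..###.+##...#......... ....
279         ...#.........+###.#......+##...#..............
280        .................#........+####++###...........
281       ............................###++#####..........
282       ............................
[... 311 characters left out ...]
.   
288     ..............................................    
289      .............................................    
290      ............................................     
291        .......#...............................#.      
292         .......................................       
293           .....................................       
294            ...................................        
295              ...................#............         
296                ...........................#.          
297                 ............................          
298                   .......................#.           
299                    .......................
```

All four pearls now lie in a row against the bowl's back wall. Lift, tilt back a bit more, and carry to the casket.

Run:
```python
from h import *
p=np.array(get_obs()["tool_pos"]);print(p)
W=p-tcp(BK,[0,0,0],12)
L=W+[0,0,.115]
G=np.array([.540,.200,.078])
rows((BK,W,12),[(BK,W+[0,0,.03],12,2),(BK,L,20,4),(LIP,G+[0,0,.045],20,10),(LIP,G,12,3)])
rows((LIP,G,12),[(LIP,G,-2,3),(LIP,G,-40,8)])
```

```text
[ 0.56194979 -0.1391424   0.03488327]
  turn_y -0.000 shift -3.1 0.0 -14.7
  turn_y -0.000 shift -3.1 0.0 -14.7
 -> [ 0.5619 -0.1391  0.0649] tilt 12.0
  turn_y -0.035 shift -3.3 0.0 -20.1
  turn_y -0.035 shift -4.0 -0.0 -19.9
  turn_y -0.035 shift -4.7 0.0 -19.7
  turn_y -0.035 shift -5.4 0.0 -19.5
 -> [ 0.5583 -0.1389  0.146 ] tilt 20.0
  turn_y -0.000 shift 13.3 33.7 -2.5
  turn_y -0.000 shift 13.3 33.7 -2.5
  turn_y -0.000 shift 13.3 33.7 -2.5
  turn_y -0.000 shift 13.3 33.7 -2.5
  turn_y -0.000 shift 13.3 33.7 -2.5
  turn_y -0.000 shift 13.3 33.7 -2.5
  turn_y -0.000 shift 13.3 33.7 -2.5
  turn_y -0.000 shift 13.3 33.7 -2.5
  turn_y -0.000 shift 13.3 33.7 -2.5
  turn_y -0.000 shift 13.3 33.7 -2.5
 -> [0.4488 0.2064 0.1243] tilt 20.0
  turn_y 0.047 shift 3.5 -0.0 10.2
  turn_y 0.047 shift 2.9 0.0 10.4
  turn_y 0.047 shift 2.2 0.0 10.6
 -> [0.4498 0.2063 0.092 ] tilt 12.0
  turn_y 0.081 shift -2.9 -0.0 -6.8
  turn_y 0.081 shift -2.9 0.0 -6.8
  turn_y 0.081 shift -2.9 -0.0 -6.8
 -> [0.4559 0.2059 0.1135] tilt -2.0
  turn_y 0.083 shift -3.0 0.0 -7.0
  turn_y 0.083 shift -3.0 -0.0 -7.0
  turn_y 0.083 shift -3.0 0.0 -7.0
  turn_y 0.083 shift -3.0 -0.0 -7.0
  turn_y 0.083 shift -3.0 0.0 -7.0
  turn_y 0.083 shift -3.0 0.0 -7.0
  turn_y 0.083 shift -3.0 -0.0 -7.0
  turn_y 0.083 shift -3.0 -0.0 -7.0
 -> [0.4955 0.2031 0.1579] tilt -40.0
```

```bash
python3 -m crank '[0,0,0,-2,0,-9,0, 0,0,0,-4,0,-20,0, 0,-0.035,0,-3.3,0,-20,0, 0,-0.035,0,-4,0,-20,0, 0,-0.035,0,-4.7,0,-20,0]'; python3 -m crank '[0,-0.035,0,-5.5,0,-20,0, 0,0,0,0,5,-4,0, 0,0,0,4,13,-3,0, 0,0,0,8,22,-3,0, 0,0,0,12,30,-3,0]'; python3 -m crank '[0,0,0,15,36,-3,0, 0,0,0,16,40,-3,0, 0,0,0,16,40,-3,0, 0,0,0,16,40,-3,0, 0,0,0,15,36,-2,0]';  python3 -m crank '[0,0,0,12,30,-1,0, 0,0,0,9,22,0,0, 0,0,0,6,14,0,0, 0,0,0,4,9,0,0, 0,0,0,0,0,0,0]'
python3 - <<'E'
from h import *
from pm import pmask
p=np.array(get_obs()["tool_pos"]); print(p, "lip", p-tcp(LIP,[0,0,0],20))
sc=eyes.snapshot("scene"); cv2.imwrite("pics/s7.png",sc); tp=eyes.snapshot("top"); cv2.imwrite("pics/t7.png",tp)
l=p-tcp(LIP,[0,0,0],20); x,y=proj("scene",l).astype(int); print(x,y); pmask(sc,x-30,x+35,y-40,y+20)
G=np.array([.540,.200,.078]); t=get_obs()["orientation"][1];print(t)
rows((LIP,l,20),[(LIP,G,12,4),(LIP,G,-2,3)])
E
```

```text
clock: 13.42
tool_pos: [0.5587, -0.1389, 0.1271]
orientation: [180.0, 18.1, 176.0]
force: [0.2, 0.5, -1.3]
opening: 0.0122
gripper_force: 30.0
clock: 14.05
tool_pos: [0.5356, -0.0665, 0.1502]
orientation: [-180.0, 20.0, 175.9]
force: [0.9, 0.4, -2.5]
opening: 0.012
gripper_force: 30.0
clock: 14.68
tool_pos: [0.4707, 0.1314, 0.1368]
orientation: [-180.0, 20.1, 176.0]
force: [0.1, 0.4, -1.8]
opening: 0.0118
gripper_force: 30.0
clock: 15.3
tool_pos: [0.4559, 0.1996, 0.1393]
orientation: [179.7, 18.2, 176.7]
force: [0.8, -0.6, -2.1]
opening: 0.012
gripper_force: 30.0
[0.45591969 0.19957864 0.13930986] lip [0.54715628 0.19319875 0.13801257]
435 301
261                                           +++++++  +++++         
262                                          +++++++  .+++++  +      
263                                          +++++++  +++++  ++++    
264                                          ++++++  ++++++  ++++++  
265                                         +++++++  +++++  +++++++++
266                                         ++++++  ++++++  +++++++++
267                         
[... 3386 characters left out ...]
     ......    
316                                                         .......  
317                                                           ...... 
318                                                             .....
319                                                               ...
320                                                                ..
18.15704638405287
  turn_y 0.035 shift 5.7 1.6 10.5
  turn_y 0.035 shift 5.3 1.6 10.7
  turn_y 0.035 shift 4.8 1.6 10.9
  turn_y 0.035 shift 4.3 1.6 11.1
 -> [0.4498 0.2063 0.092 ] tilt 12.0
  turn_y 0.081 shift -2.9 -0.0 -6.8
  turn_y 0.081 shift -2.9 0.0 -6.8
  turn_y 0.081 shift -2.9 -0.0 -6.8
 -> [0.4559 0.2059 0.1135] tilt -2.0
```

```bash
python3 -m crank '[0,0,0,0,0,0,0]'
python3 - <<'E'
from h import *
o=get_obs();print(np.round(o["joint_pos"],1),np.round(o["qvel"],1),o["orientation"])
E
```

```text
clock: 15.52
tool_pos: [0.4558, 0.1987, 0.1393]
orientation: [179.7, 18.2, 176.7]
force: [-0.2, -0.1, -1.3]
opening: 0.0116
gripper_force: 30.0
[  56.1   -0.6  -51.8   29.6  -32.6 -173.6] [-0.  -0.   0.1 -0.1 -0.   0.2] [179.74111184  18.16629935 176.66672669]
```

Joint 6 is at its limit here, which took about 2° off the tilt. Tipping the lip down relieves it, and all four pearls are still in the bowl.

Run:
```python
from h import *
p=np.array(get_obs()["tool_pos"]);l=p-tcp(LIP,[0,0,0],18.2); print(l)
G=np.array([.540,.200,.078])
rows((LIP,l,18.2),[(LIP,G,8,5)])
```

```text
[0.54698155 0.19230657 0.13509925]
  turn_y 0.036 shift 3.8 1.4 7.4
  turn_y 0.036 shift 3.4 1.4 7.5
  turn_y 0.036 shift 3.0 1.4 7.7
  turn_y 0.036 shift 2.6 1.4 7.8
  turn_y 0.036 shift 2.3 1.4 8.0
 -> [0.451  0.2062 0.0983] tilt 8.0
```

```bash
python3 -m crank '[0,0.036,0,3.8,1.4,7.4,0, 0,0.036,0,3.4,1.4,7.5,0, 0,0.036,0,3,1.4,7.7,0, 0,0.036,0,2.6,1.4,7.8,0, 0,0.036,0,2.3,1.4,8,0]';  python3 -m crank '[0,0,0,0,0,0,0]'
python3 - <<'E'
from h import *
o=get_obs();p=np.array(o["tool_pos"]);l=p-tcp(LIP,[0,0,0],o["orientation"][1]); print(l,np.round(o["joint_pos"],1),o["orientation"])
G=np.array([.540,.200,.078])
rows((LIP,l,o["orientation"][1]),[(LIP,G,2,2),(LIP,G,-40,8)])
E
```

```text
clock: 16.15
tool_pos: [0.4509, 0.2065, 0.0982]
orientation: [179.7, 7.8, 176.7]
force: [0.2, -0.4, -1.9]
opening: 0.0121
gripper_force: 30.0
clock: 16.27
tool_pos: [0.4514, 0.2066, 0.0981]
orientation: [179.8, 7.8, 176.7]
force: [0.4, -0.3, -0.7]
opening: 0.0119
gripper_force: 30.0
[0.54031903 0.20034147 0.07753432] [  52.2    7.2  -41.1   10.4  -37.5 -153.6] [179.76290239   7.84195432 176.67151109]
  turn_y 0.051 shift -1.7 -0.2 -4.6
  turn_y 0.051 shift -1.6 -0.2 -4.6
 -> [0.4536 0.206  0.1075] tilt 2.0
  turn_y 0.092 shift -3.3 0.0 -7.7
  turn_y 0.092 shift -3.3 0.0 -7.7
  turn_y 0.092 shift -3.3 0.0 -7.7
  turn_y 0.092 shift -3.3 0.0 -7.7
  turn_y 0.092 shift -3.3 -0.0 -7.7
  turn_y 0.092 shift -3.3 0.0 -7.7
  turn_y 0.092 shift -3.3 0.0 -7.7
  turn_y 0.092 shift -3.3 -0.0 -7.7
 -> [0.4955 0.2031 0.1579] tilt -40.0
```

```bash
python3 -m crank '[0,0.051,0,-1.7,0,-4.6,0, 0,0.051,0,-1.6,0,-4.6,0, 0,0.07,0,-2.5,0,-5.9,0, 0,0.07,0,-2.5,0,-5.9,0, 0,0.092,0,-3.3,0,-7.7,0]';  python3 -m crank '[0,0.092,0,-3.3,0,-7.7,0, 0,0.092,0,-3.3,0,-7.7,0, 0,0.092,0,-3.3,0,-7.7,0, 0,0.092,0,-3.3,0,-7.7,0, 0,0.092,0,-3.3,0,-7.7,0]'; python3 -m crank '[0,0.04,0,-1.5,0,-3.5,0, 0,0,0,0,0,0,0, 0,0,0,0,0,0,0]'
python3 - <<'E'
from h import *
from pm import pmask
o=get_obs();p=np.array(o["tool_pos"]);t=o["orientation"][1];l=p-tcp(LIP,[0,0,0],t); print(l,t)
sc=eyes.snapshot("scene"); cv2.imwrite("pics/s8.png",sc); tp=eyes.snapshot("top"); cv2.imwrite("pics/t8.png",tp)
pmask(sc,385,480,275,350)
E
```

```text
clock: 16.9
tool_pos: [0.4621, 0.2056, 0.1279]
orientation: [179.8, -11.3, 176.8]
force: [0.8, 0.4, -1.9]
opening: 0.0114
gripper_force: 30.0
clock: 17.52
tool_pos: [0.4921, 0.2036, 0.157]
orientation: [179.8, -37.7, 176.9]
force: [0.2, -0.3, -0.4]
opening: 0.0119
gripper_force: 30.0
clock: 17.9
tool_pos: [0.4947, 0.2039, 0.1585]
orientation: [179.7, -39.8, 177.0]
force: [0.3, 0.5, -1.7]
opening: 0.0117
gripper_force: 30.0
[0.53944781 0.20076701 0.07874563] -39.82966773110398
275                                      +#####+                           +..                     
276                  .                   ####+                            .  +                     
277                                     +##+                                +                      
278                                     ##+                                 .                      
279                                    +#+   +++++++++++                     .                     
280                                    +++++++++++++++++++++                                       
281                
[... 6162 characters left out ...]
..................
343           ...    .  +                                 ...     .................................
344            ...    ...                                + ...   ..................................
345            ....                                      . ..    ..................................
346             ....                                      ..    ...................................
347              ....                                          .......    ..... ...................
348               ....                                        .......                      .   ....
349                ....                 ...                  .......        .....
```

Run:
```python
from h import *
o=get_obs();p=np.array(o["tool_pos"]);t=o["orientation"][1];l=p-tcp(LIP,[0,0,0],t)
rows((LIP,l,t),[(LIP,l+[-.01,0,.05],-5,4),(LIP,np.array([.55,.0,.09]),0,4)])
```

```text
turn_y -0.152 shift 13.9 -0.2 5.3
  turn_y -0.152 shift 12.5 -0.2 3.9
  turn_y -0.152 shift 11.0 -0.2 2.7
  turn_y -0.152 shift 9.3 -0.2 1.8
 -> [0.4472 0.2068 0.169 ] tilt -5.0
  turn_y -0.022 shift -8.8 -49.8 10.9
  turn_y -0.022 shift -8.6 -49.8 11.1
  turn_y -0.022 shift -8.4 -49.8 11.3
  turn_y -0.022 shift -8.2 -49.8 11.5
 -> [0.4647 0.006  0.1225] tilt 0.0
```

```bash
python3 -m crank '[0,-0.152,0,14,0,5.3,0, 0,-0.152,0,12.5,0,4,0, 0,-0.152,0,11,0,2.7,0, 0,-0.152,0,9.3,0,1.8,0, 0,0,0,0,-30,0,0]';  python3 -m crank '[0,-0.022,0,-8,-48,3,0, 0,-0.022,0,-8,-50,10,0, 0,-0.022,0,-8,-50,11,0, 0,-0.022,0,-8,-50,11,0, 0,0,0,0,-25,0,0]'
python3 - <<'E'
from h import *
from pm import pmask
o=get_obs();print(o["tool_pos"],o["orientation"],np.round(o["joint_pos"],1))
sc=eyes.snapshot("scene"); cv2.imwrite("pics/s9.png",sc); tp=eyes.snapshot("top"); cv2.imwrite("pics/t9.png",tp)
a=cv2.resize(sc[200:400,270:490],None,fx=2,fy=2,interpolation=cv2.INTER_CUBIC);b=cv2.resize(tp[150:270,150:330],None,fx=2,fy=2,interpolation=cv2.INTER_CUBIC)
c=np.zeros((400,360,3),np.uint8);c[:240]=b;cv2.imwrite("pics/crop9.png",np.hstack([a,c]))
plan([.469,-.281,.10],176)
E
```

```text
clock: 18.62
tool_pos: [0.4427, 0.1778, 0.1699]
orientation: [179.6, -4.8, 177.2]
force: [0.1, -0.5, 0.1]
opening: 0.0117
gripper_force: 30.0
clock: 19.25
tool_pos: [0.4621, -0.0494, 0.1304]
orientation: [179.7, -0.0, 176.7]
force: [0.1, -0.5, -0.3]
opening: 0.0117
gripper_force: 30.0
[ 0.46205428 -0.0493722   0.1304316 ] [ 1.79747807e+02 -2.80835363e-02  1.76741371e+02] [  18.1    5.8  -32.6   -0.3  -51.5 -111.1]
turn [ 0.005 -0.     0.012] shift_old [ -19.9 -231.1   29.9] shift_new [ -22.7 -230.7   30.9]
```

View pics/crop9.png

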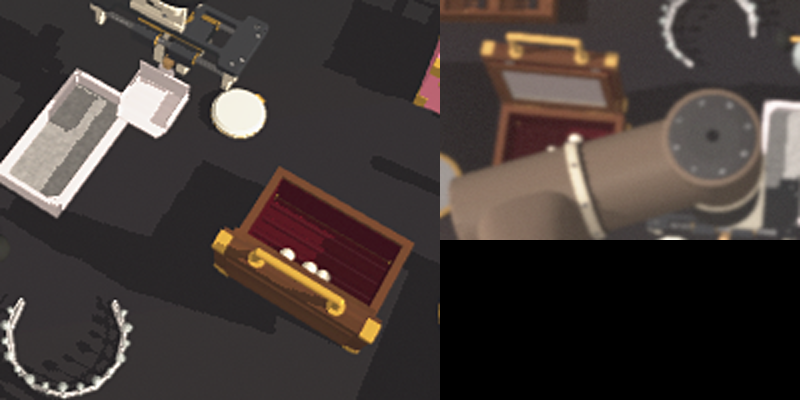

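Tray and bowl are empty, and three pearls show in the casket at (288,255), (310,268) and (323,275). The fourth may be hidden behind the lid, so I'll check from the top once the arm is away. Next, set the scoop back at its old place.

```bash
python3 -m crank '[0.005,0,0.012,-4,-35,3,0, 0,0,0,-5,-50,4,0, 0,0,0,-5,-55,5,0, 0,0,0,-5,-52,6,0, 0,0,0,-4,-39,12,0]';  python3 -m crank '[0,0,0,0,0,20,0, 0,0,0,0,0,20,0, 0,0,0,0,0,15,0, 0,0,0,0,0,8,0, 0,0,0,0,0,0,0]'; python3 -m crank '[0,0,0,0,0,1,0, 0,0,0,0,0,0,0]'
python3 - <<'E'
from h import *
from pm import pmask
o=get_obs();print(o["tool_pos"],o["orientation"],o["force"])
tp=eyes.snapshot("top"); cv2.imwrite("pics/t10.png",tp); pmask(tp,172,245,198,256)
E
```

```text
clock: 19.98
tool_pos: [0.4719, -0.2807, 0.1014]
orientation: [-179.9, 0.1, 176.1]
force: [-0.2, 0.9, -0.4]
opening: 0.0119
gripper_force: 30.0
clock: 20.6
tool_pos: [0.4712, -0.279, 0.0373]
orientation: [-180.0, -0.1, 176.1]
force: [0.3, 0.2, -1.1]
opening: 0.0116
gripper_force: 30.0
clock: 20.85
tool_pos: [0.4715, -0.2794, 0.0369]
orientation: [-180.0, 0.0, 176.1]
force: [0.3, 0.4, -1.5]
opening: 0.0117
gripper_force: 30.0
[ 0.47148714 -0.27940203  0.03694985] [-1.79966163e+02  5.45678892e-03  1.76116664e+02] [ 0.30979399  0.3570995  -1.52187464]
198                .............................................             
199                  ...........................................             
200                         .....................................            
201                                  ............................            
202            ... ...    .                     .................         .  
203           ..................                          .......            
204          .......................                                         
[... 3273 characters left out ...]
   
247        .                    ....................................         
248       .++..                            .........................         
249        .++..                     ....             ..............         
250           .                      .....                                   
251                                                                    .     
252                                                                   ..     
253                                                                ..+++.    
254                                                                .++++     
255                                                                 ..+.
```

All four pearls are in the casket. Lower the scoop the last millimetres and release.

```bash
python3 -m crank '[0,0,0,0,0,2,0, 0,0,0,0,0,1.5,0, 0,0,0,0,0,0,0]'; python3 -m crank '[0,0,0,0,0,1,0, 0,0,0,0,0,0,0]'
```

```text
clock: 21.28
tool_pos: [0.4711, -0.2794, 0.0329]
orientation: [-180.0, -0.0, 176.1]
force: [-0.1, 0.4, 0.1]
opening: 0.0116
gripper_force: 30.0
clock: 21.52
tool_pos: [0.471, -0.2794, 0.0324]
orientation: [-180.0, -0.1, 176.1]
force: [-2.6, 1.3, 5.7]
opening: 0.0118
gripper_force: 30.0
```

```bash
python3 -m crank '[0,0,0,0,0,0,0.2, 0,0,0,0,0,0,0.5, 0,0,0,0,0,0,0.5, 0,0,0,0,0,0,0.5]'; python3 -m crank '[0,0,0,0,0,-10,0.5, 0,0,0,0,0,-30,1, 0,0,0,0,0,-30,1, 0,0,-0.175,0,0,-30,1, 0,0,-0.175,0,0,-30,1]'; python3 -m crank '[0,0,-0.175,0,0,-30,1, 0,0,-0.175,0,0,-30,1, 0,0,-0.175,0,0,-30,1, 0,0,-0.175,0,0,-30,1, 0,0,-0.175,0,0,-30,1]';  python3 -m crank '[0,0,-0.175,0,0,-10,1, 0,0,-0.171,0,0,0,1]'
python3 - <<'E'
from h import *
o=get_obs();print(o["tool_pos"],o["orientation"])
eyes.snapshot("scene");eyes.snapshot("top")
for c in ("scene","top"):
  for t in ("scoop","scoop_lip","scoop_grip","lid_pull","casket_hinge"): print(c,t,[(np.round(d["location"],1).tolist(),round(d["p"],2)) for d in spotter.place_of(c,t)[:4]])
print("pot", tri([ray("scene",(362,412)),ray("top",(225,101))]), tri([ray("scene",(375,421)),ray("top",(209,104))]))
plan([.684,.192,.33],-94)
E
```

```text
clock: 22.02
tool_pos: [0.4712, -0.2794, 0.0319]
orientation: [-180.0, -0.1, 176.1]
force: [-0.0, 0.3, 0.5]
opening: 0.0408
gripper_force: 0.0
clock: 22.65
tool_pos: [0.4712, -0.2793, 0.1637]
orientation: [-180.0, -0.0, -163.5]
force: [-0.5, -0.7, 0.5]
opening: 0.0781
gripper_force: 0.0
clock: 23.28
tool_pos: [0.471, -0.2792, 0.3138]
orientation: [-180.0, -0.0, -113.4]
force: [0.1, 0.1, -0.1]
opening: 0.0876
gripper_force: 0.0
clock: 23.52
tool_pos: [0.4715, -0.2794, 0.3239]
orientation: [-179.9, -0.1, -93.5]
force: [-0.9, -0.5, -0.6]
opening: 0.0875
gripper_force: 0.0
[ 0.47148777 -0.27939622  0.32394629] [-1.79893399e+02 -5.56094625e-02 -9.35499562e+01]
scene scoop [([268.5, 237.3], 0.94), ([314.4, 180.8], 0.87), ([155.0, 193.9], 0.75)]
scene scoop_lip [([152.1, 185.7], 0.84), ([325.6, 191.3], 0.69), ([259.0, 247.0], 0.62), ([508.6, 358.7], 0.34)]
scene scoop_grip [([153.8, 195.6], 0.72), ([298.7, 165.2], 0.71), ([274.9, 213.1], 0.64)]
scene lid_pull [([419.8, 339.1], 0.8), ([537.6, 202.4], 0.74), ([417.7, 348.0], 0.69)]
scene casket_hinge [([518.7, 251.8], 0.86), ([415.8, 347.4], 0.76)]
top scoop [([368.6, 322.0], 0.93), ([491.8, 241.0], 0.91), ([371.2, 249.8], 0.83), ([210.3, 204.1], 0.15)]
top scoop_lip [([353.5, 323.5], 0.78), ([498.9, 250.2], 0.72), ([371.3, 235.1], 0.65)]
top scoop_grip [([372.1, 262.2], 0.93), ([386.2, 324.0], 0.92), ([481.9, 226.1], 0.85)]
top lid_pull [([200.8, 171.7], 0.95), ([157.9, 388.6], 0.66)]
top casket_hinge [([159.2, 326.9], 0.85), ([209.7, 204.6], 0.72)]
pot (array([0.86889813, 0.14822871, 0.24866702]), np.float64(0.011639433740876053)) (array([0.86658478, 0.18397379, 0.23931325]), np.float64(0.0022829204128605373))
turn [ 0.001 -0.     0.001] shift_old [-484.7 -180.    -8.6] shift_new [-485.  -179.3   -8.2]
```

The scoop stands level at its old place. Go above the brass pull.

```bash
python3 -m crank '[0,0,0,-30,-11,0,1, 0,0,0,-55,-20,-2,1, 0,0,0,-58,-22,-2,1, 0,0,0,-58,-22,-2,1, 0,0,0,-58,-22,0,1]'; python3 -m crank '[0,0,0,-58,-22,0,1, 0,0,0,-58,-22,0,1, 0,0,0,-55,-20,0,1, 0,0,0,-35,-12,0,1, 0,0,0,-20,-7,0,1]'; python3 -m crank '[0,0,0,0,0,0,1,0,0,0,0,0,0,1]'
python3 - <<'E'
from h import *
o=get_obs();print(o["tool_pos"],o["orientation"])
im=eyes.snapshot("wrist"); M=eyes.camera_model("wrist"); cv2.imwrite("pics/w10.png",im)
for t in ("lid_pull","inner_lid_front","casket_hinge"):
  for d in spotter.place_of("wrist",t)[:3]: print(t,np.round(d["location"],1),round(d["p"],2),np.round(1000*atz("wrist",d["location"],.231,M),1),
     *[np.round(1000*x,1) for x in tri([ray("wrist",d["location"],M),ray("scene",[418,338.3]),ray("top",[201.2,171.9])])])
E
```

```text
clock: 24.75
tool_pos: [0.5863, -0.0255, 0.3282]
orientation: [180.0, -0.0, -93.9]
force: [0.4, -0.8, -0.5]
opening: 0.0877
gripper_force: 0.0
clock: 25.38
tool_pos: [0.6841, 0.1944, 0.3265]
orientation: [179.9, -0.1, -93.8]
force: [0.6, 0.4, -0.3]
opening: 0.0874
gripper_force: 0.0
clock: 25.62
tool_pos: [0.6836, 0.1916, 0.3278]
orientation: [180.0, -0.0, -93.9]
force: [-0.1, -0.4, 0.4]
opening: 0.0875
gripper_force: 0.0
[0.68362423 0.19160453 0.3278004 ] [ 1.79956594e+02 -3.09843566e-02 -9.39150295e+01]
lid_pull [325.6 243.3] 0.72 [678.7 193.4 231. ] [679.1 194.4 222.8] 2.8
inner_lid_front [351.9 228.8] 0.87 [659.1 183.8 231. ] [671.6 191.3 220.9] 13.9
casket_hinge [594.1 271.1] 0.72 [432.2 238.4 231. ] [652.4 168.1 366. ] 84.2
casket_hinge [362.4 198.7] 0.55 [650.7 162.3 231. ] [668.1 183.8 220. ] 26.6
casket_hinge [514.8 264.9] 0.38 [525.2 223.  231. ] [650.2 178.1 320.9] 67.0
```

View pics/w10.png

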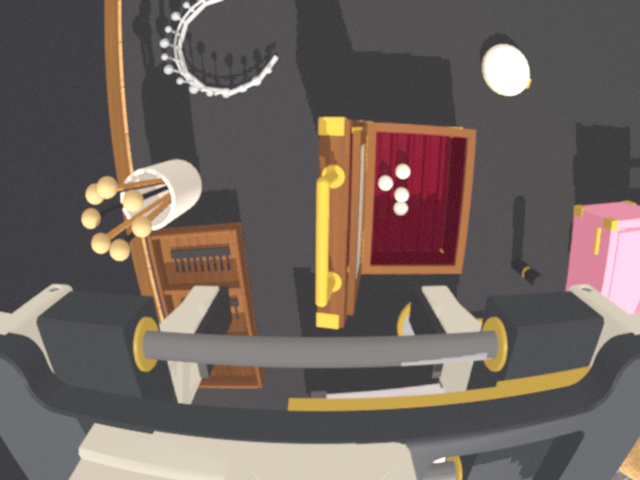

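The wrist picture shows all four pearls in the casket around (398,190), and the pull bar from (322,182) to (321,302), nearly aligned with the gripper's x.

Run:
```python
from h import *
a=atz("wrist",(322.5,182),.231);b=atz("wrist",(321,302),.231); print(a,b,(a+b)/2,np.degrees(np.arctan2(*(b-a)[:2])))
# casket rim outer corners at z=.07 in wrist: front edge right side
for p in [(475,130),(462,274),(366,123),(362,272)]: print(np.round(1000*atz("wrist",p,.07),1))
m=(a+b)/2; print(tri([ray("wrist",(322,242)),ray("scene",[418,338.3]),ray("top",[201.2,171.9])]))
plan([m[0],m[1],.231-.016],-94)
```

```text
[0.67792976 0.14878989 0.231     ] [0.68532157 0.24084846 0.231     ] [0.68162567 0.19481918 0.231     ] 4.590697424052278
[495.7 120.1  70. ]
[507.7 300.6  70. ]
[625.7 110.   70. ]
[637.8 286.7  70. ]
(array([0.68008702, 0.19411352, 0.22251107]), np.float64(0.002317127113253503))
turn [0.    0.    0.001] shift_old [ -3.3   2.3 113.3] shift_new [ -3.3   2.3 113.3]
```

```bash
python3 -m crank '[0,0,0,-3,2,30,1, 0,0,0,0,0,45,1, 0,0,0,0,0,28,1, 0,0,0,0,0,10,1, 0,0,0,0,0,0,0.4]'; python3 -m crank '[0,0,0,0,0,0,0.1, 0,0,0,0,0,0,0.1, 0,0,0,0,0,0,0.1, 0,0,0,0,0,0,0.1, 0,0,0,0,0,0,0.1]';python3 -m crank '[0,0,0,0,0,0,0, 0,0,0,0,0,0,0, 0,0,0,0,0,0,0, 0,0,0,0,0,0,0, 0,0,0,0,0,0,0]'; python3 -m crank '[0,0,0,0,0,0,0]'
```

```text
clock: 26.45
tool_pos: [0.682, 0.1952, 0.2149]
orientation: [180.0, -0.0, -93.9]
force: [0.0, 0.5, 0.1]
opening: 0.0821
gripper_force: 0.0
clock: 27.08
tool_pos: [0.6819, 0.1955, 0.2146]
orientation: [180.0, -0.0, -93.9]
force: [-0.6, -0.7, -0.1]
opening: 0.0329
gripper_force: 0.0
clock: 27.7
tool_pos: [0.682, 0.1955, 0.2146]
orientation: [180.0, -0.0, -93.9]
force: [0.6, 0.5, -0.4]
opening: 0.0082
gripper_force: 30.0
clock: 27.82
tool_pos: [0.682, 0.1955, 0.2146]
orientation: [180.0, -0.0, -93.9]
force: [0.2, -0.2, -0.6]
opening: 0.0079
gripper_force: 30.0
```

```bash
cat > arc.py <<'E'
import sys, numpy as np
def B(a): return np.array([168*np.cos(a)-12*np.sin(a), -(168*np.sin(a)+12*np.cos(a))])
a=[float(x) for x in sys.argv[1:]]
for i in range(1,len(a)): print(a[i],np.round(B(a[i])-B(a[i-1]),1), end="; " if i%5 else "\n")
E
python3 arc.py 1.8 1.77 1.72 1.66 1.6 1.54 1.47 1.4 1.33 1.26 1.19 1.12 1.05 .98 .91 .84 .77 .7 .63 .56 .5 .44 .38 .33 .28 .24 .2 .17 .14 .11 .09 .07 .05 .04 .03 .02 .01 0
```

```text
1.77 [ 4.8 -1.4]; 1.72 [ 8.2 -2. ]; 1.66 [ 9.9 -1.9]; 1.6 [10.  -1.3]; 1.54 [10.1 -0.7]
1.47 [11.8 -0.1]; 1.4 [11.8  0.8]; 1.33 [11.7  1.6]; 1.26 [11.5  2.4]; 1.19 [11.3  3.2]
1.12 [11.1  4. ]; 1.05 [10.8  4.7]; 0.98 [10.4  5.5]; 0.91 [10.   6.2]; 0.84 [9.6 6.9]
0.77 [9.1 7.5]; 0.7 [8.5 8.2]; 0.63 [7.9 8.7]; 0.56 [7.3 9.3]; 0.5 [5.7 8.3]
0.44 [5.2 8.7]; 0.38 [4.7 9. ]; 0.33 [3.5 7.7]; 0.28 [3.1 7.8]; 0.24 [2.2 6.4]
0.2 [1.9 6.5]; 0.17 [1.3 4.9]; 0.14 [1.1 4.9]; 0.11 [1. 5.]; 0.09 [0.6 3.3]
0.07 [0.5 3.3]; 0.05 [0.4 3.3]; 0.04 [0.2 1.7]; 0.03 [0.2 1.7]; 0.02 [0.2 1.7]
0.01 [0.1 1.7]; 0.0 [0.1 1.7];
```

```bash
python3 -m crank '[0,0,0,0,4.8,-1.4,0, 0,0,0,0,8.2,-2,0, 0,0,0,0,9.9,-1.9,0, 0,0,0,0,10,-1.3,0, 0,0,0,0,10.1,-0.7,0]'; python3 -c "
from h import *
o=get_obs();print(o['moment'])
eyes.snapshot('scene');print([(d['location'],d['p']) for d in spotter.place_of('scene','lid_pull')[:3]])
ax=np.array([-.9976,.068,0]);H=np.array([.6319,.1985,.07])
for a in (1.8,1.54): print(a,proj('scene',H+ax*(.168*np.cos(a)-.012*np.sin(a))+[0,0,.168*np.sin(a)+.012*np.cos(a)]))"
```

```text
clock: 28.45
tool_pos: [0.6386, 0.1989, 0.2225]
orientation: [-180.0, 0.0, -93.9]
force: [2.3, 2.9, 0.2]
opening: 0.0077
gripper_force: 30.0
[ 1.09922023 -1.12331334 -0.05974438]
[]
1.8 [420.02912887 338.17257379]
1.54 [430.65245182 319.44407514]
```

```bash
python3 -m crank '[0,0,0,0,11.8,-0.1,0, 0,0,0,0,11.8,0.8,0, 0,0,0,0,11.7,1.6,0, 0,0,0,0,11.5,2.4,0, 0,0,0,0,11.3,3.2,0]'; python3 -c "
from h import *
im=eyes.snapshot('scene');cv2.imwrite('pics/s11.png',im);print([(d['location'],d['p']) for d in spotter.place_of('scene','lid_pull')[:3]])
print([(d['rect'],d['p']) for d in spotter.outline_of('scene','outer_lid')[:3]],get_obs()['moment'])"
```

```text
clock: 29.18
tool_pos: [0.5805, 0.2034, 0.214]
orientation: [180.0, 0.1, -93.9]
force: [3.1, 6.1, 0.1]
opening: 0.0079
gripper_force: 30.0
[]
[([505.0, 217.6, 65.7, 47.8], 0.74), ([377.4, 287.3, 97.5, 87.0], 0.66)] [ 2.40428055 -0.38145961 -0.07978429]
```

```bash
python3 -m crank '[0,0,0,-0.5,11.1,4,0, 0,0,0,-0.5,10.8,4.7,0, 0,0,0,-0.4,10.4,5.5,0, 0,0,0,-0.1,10,6.2,0, 0,0,0,-0.1,9.6,6.9,0]';python3 -c "
from h import *
print(get_obs()['moment'])"
```

```text
clock: 29.95
tool_pos: [0.5287, 0.2075, 0.1863]
orientation: [180.0, -0.0, -93.9]
force: [2.8, 3.8, -0.8]
opening: 0.0084
gripper_force: 30.0
[ 1.72228312 -1.26121612 -0.00969118]
```

```bash
python3 -m crank '[0,0,0,-0.3,9.1,7.5,0, 0,0,0,-0.3,8.5,8.2,0, 0,0,0,-0.3,7.9,8.7,0, 0,0,0,-0.2,7.3,9.3,0, 0,0,0,-0.2,5.7,8.3,0]';python3 -m crank '[0,0,0,-0.1,5.2,8.7,0, 0,0,0,-0.1,4.7,9,0, 0,0,0,-0.1,3.5,7.7,0, 0,0,0,-0.1,3.1,7.8,0, 0,0,0,0,2.2,6.4,0]'; python3 -c "
from h import *
im=eyes.snapshot('scene');cv2.imwrite('pics/s12.png',im);print(get_obs()['moment'])"
```

```text
clock: 30.58
tool_pos: [0.4903, 0.2108, 0.144]
orientation: [179.9, -0.1, -93.9]
force: [1.8, 0.5, -0.7]
opening: 0.0078
gripper_force: 30.0
clock: 31.2
tool_pos: [0.4721, 0.2125, 0.1046]
orientation: [179.9, -0.1, -93.9]
force: [4.3, -4.2, -1.6]
opening: 0.0078
gripper_force: 30.0
[-1.15812189 -1.68067133 -0.09442198]
```

```bash
python3 -m crank '[0,0,0,0.2,1.5,6.5,0, 0,0,0,0.2,1,4.9,0, 0,0,0,0.2,0.8,4.9,0, 0,0,0,0,0.8,5,0, 0,0,0,0,0.5,3.3,0]';python3 -m crank '[0,0,0,0,0.4,3.3,0, 0,0,0,0,0.3,3.3,0, 0,0,0,0,0.2,1.7,0, 0,0,0,0,0,1.7,0, 0,0,0,0,0,0,0]'
```

```text
clock: 31.88
tool_pos: [0.4669, 0.2128, 0.0801]
orientation: [179.9, -0.0, -93.9]
force: [-4.1, 2.0, 0.7]
opening: 0.0076
gripper_force: 30.0
clock: 32.5
tool_pos: [0.4657, 0.2129, 0.07]
orientation: [179.9, -0.0, -93.9]
force: [-6.0, 3.6, -0.2]
opening: 0.0078
gripper_force: 30.0
```

```bash
python3 -m crank '[0,0,0,0,-0.3,1.5,0, 0,0,0,0,-0.3,1.5,0, 0,0,0,0,0,0,0]';python3 -m crank '[0,0,0,0,-0.2,1.2,0, 0,0,0,0,0,0,0]';python3 -m crank '[0,0,0,0,0,1,0, 0,0,0,0,0,0,0]'
```

```text
clock: 32.88
tool_pos: [0.4656, 0.2128, 0.067]
orientation: [179.8, -0.0, -93.9]
force: [-10.4, 3.3, 3.5]
opening: 0.0079
gripper_force: 30.0
clock: 33.12
tool_pos: [0.4656, 0.2128, 0.0666]
orientation: [179.8, -0.0, -93.9]
force: [-15.6, 4.4, 13.2]
opening: 0.0078
gripper_force: 30.0
clock: 33.38
tool_pos: [0.4657, 0.2129, 0.0664]
orientation: [179.8, -0.0, -93.9]
force: [-18.4, 3.4, 21.2]
opening: 0.0078
gripper_force: 30.0
```

Contact at 21 N with the bar at its nominal shut height (82 mm), so both lids are shut. Now lift the outer lid alone.

```bash
python3 arc.py 0 .02 .05 .09 .14 .2 .26 .32 .38 .44 .5 .56 .62 .68 .74 .8 .85 .9 .94 .97 1.0036; python3 -c "
from h import *
im=eyes.snapshot('scene');cv2.imwrite('pics/s13.png',im)
for t in ('outer_lid','casket'): print([(d['rect'],round(d['p'],2)) for d in spotter.outline_of('scene',t)[:3]])
H=np.array([.6319,.1985,.07]);X=np.array([.9976,-.0698,0]);Y=np.array([.0698,.9976,0])
print([np.round(proj('scene',H+X*x+Y*y+[0,0,z])) .tolist() for x,y,z in [(-.13,-.09,.024),(-.13,.09,.024),(0,-.09,.024),(0,.09,.024)]])"; python3 -m crank '[0,0,0,0,0,-2,0, 0,0,0,0,0,-2,0, 0,0,0,0,-0.2,-3,0, 0,0,0,0,-0.5,-4,0, 0,0,0,0,-0.8,-6,0]'
```

```text
0.02 [-0.3 -3.4]; 0.05 [-0.5 -5. ]; 0.09 [-0.9 -6.7]; 0.14 [-1.6 -8.3]; 0.2 [-2.4 -9.8]
0.26 [-3.  -9.6]; 0.32 [-3.6 -9.5]; 0.38 [-4.1 -9.2]; 0.44 [-4.7 -9. ]; 0.5 [-5.2 -8.7]
0.56 [-5.7 -8.3]; 0.62 [-6.2 -8. ]; 0.68 [-6.7 -7.6]; 0.74 [-7.1 -7.2]; 0.8 [-7.5 -6.7]
0.85 [-6.6 -5.3]; 0.9 [-6.8 -4.9]; 0.94 [-5.6 -3.7]; 0.97 [-4.3 -2.6]; 1.0036 [-4.9 -2.8]
[([503.3, 212.4, 67.4, 53.3], 0.97), ([381.6, 276.5, 98.1, 89.9], 0.93)]
[([378.3, 276.4, 101.8, 98.3], 0.87), ([492.7, 212.4, 79.1, 63.7], 0.87), ([494.4, 280.8, 13.9, 19.3], 0.71)]
[[411.0, 278.0], [480.0, 317.0], [384.0, 321.0], [456.0, 363.0]]
clock: 34.15
tool_pos: [0.4672, 0.2126, 0.0814]
orientation: [179.8, -0.1, -93.9]
force: [-8.2, 4.3, -1.2]
opening: 0.0081
gripper_force: 30.0
```

The lid outline matches the predicted shut position. Carry on up the arc.

```bash
python3 -m crank '[0,0,0,0.1,-1.8,-8.3,0, 0,0,0,0.1,-2.5,-9.8,0, 0,0,0,0.1,-3,-9.6,0, 0,0,0,0.1,-3.6,-9.5,0, 0,0,0,0.1,-4.1,-9.2,0]';  python3 -m crank '[0,0,0,0.1,-4.7,-9,0, 0,0,0,0.1,-5.2,-8.7,0, 0,0,0,0.1,-5.7,-8.3,0, 0,0,0,0.1,-6.2,-8,0, 0,0,0,0.1,-6.7,-7.6,0]'
python3 - <<'E'
from h import *
print(get_obs()["moment"])
im=eyes.snapshot('scene');cv2.imwrite('pics/s14.png',im)
for t in ('outer_lid','inner_lid_front'): print([(d['rect'],round(d['p'],2)) for d in spotter.outline_of('scene',t)[:3]])
E
```

```text
clock: 34.78
tool_pos: [0.4812, 0.2114, 0.128]
orientation: [179.7, -0.0, -93.9]
force: [-13.8, 6.7, 4.0]
opening: 0.0079
gripper_force: 30.0
clock: 35.4
tool_pos: [0.5092, 0.2092, 0.1707]
orientation: [179.6, -0.0, -93.9]
force: [-21.1, 5.6, 16.1]
opening: 0.0081
gripper_force: 30.0
[ 2.06046897  8.04935479 -0.07848781]
[([381.9, 271.2, 98.4, 97.1], 0.87), ([502.0, 203.3, 69.1, 60.6], 0.62)]
[]
```

```bash
python3 -m crank '[0,0,0,0.3,-5.5,-8.4,0, 0,0,0,0.3,-6.3,-7.6,0, 0,0,0,0,-6,-5.8,0, 0,0,0,0,-6.8,-4.9,0, 0,0,0,0,-5.6,-3.7,0]';  python3 -m crank '[0,0,0,0,-3.5,-2.2,0, 0,0,0,0,-2.5,-1.5,0, 0,0,0,0,-1.2,-0.7,0, 0,0,0,0,0,0,0, 0,0,0,0,0,0,0]'
cat > ang.py <<'E'
from h import *
o=get_obs();p=o["tool_pos"];f=168-(1000*p[0]-465.7)/.9976;h=1000*p[2]+16-70;print("angle",np.degrees(np.arctan2(h,f))-4.09,"radius",np.hypot(h,f),o["moment"])
E
python3 ang.py
```

```text
clock: 36.17
tool_pos: [0.5432, 0.2064, 0.2009]
orientation: [180.0, 0.0, -93.9]
force: [0.2, 4.9, -2.5]
opening: 0.0079
gripper_force: 30.0
clock: 36.8
tool_pos: [0.55, 0.2059, 0.2051]
orientation: [180.0, 0.0, -93.9]
force: [0.5, 6.1, -3.8]
opening: 0.0079
gripper_force: 30.1
angle 56.98882283752751 radius 172.6593699576423 [ 1.85324348  0.04665733 -0.10110082]
```

```bash
python3 -m crank '[0,0,0,-0.5,-0.5,-0.3,0, 0,0,0,-0.3,0,0,0, 0,0,0,0,0,0,0]'; python3 ang.py
python3 - <<'E'
from h import *
H=np.array([.6319,.1985,.07]);X=np.array([.9976,-.0698,0]);Y=np.array([.0698,.9976,0])
L=lambda r,y,hh,a:H+X*(-(r*np.cos(a)-hh*np.sin(a)))+Y*y+np.array([0,0,r*np.sin(a)+hh*np.cos(a)])
for c in ("scene","top"):
    im=eyes.snapshot(c);cv2.imwrite(f'pics/{c}15.png',im)
    for t in ("lid_pull","inner_lid_front","casket_hinge"): print(c,t,[(np.round(d["location"],1).tolist(),round(d["p"],2)) for d in spotter.place_of(c,t)[:3]])
    for t in ("outer_lid","inner_lid_front"): print(c,t,[(np.round(d["rect"]).tolist(),round(d["p"],2)) for d in spotter.outline_of(c,t)[:3]])
    for a in (0,.3,.5,1.0): print(a,"outer rect",*[np.round(g(np.array([proj(c,L(r,y,h,a)) for r in(0,.13) for y in (-.09,.09) for h in (0,.024)]),0)).tolist() for g in (np.min,np.max)],"inner front",np.round(proj(c,L(.121,0,.0,a)),1))
E
```

```text
clock: 37.17
tool_pos: [0.5502, 0.206, 0.2052]
orientation: [179.9, -0.1, -93.9]
force: [0.2, 1.8, -4.9]
opening: 0.0082
gripper_force: 30.1
angle 57.060855911787954 radius 172.66460479024215 [ 0.74595353  0.05091805 -0.07481294]
scene lid_pull [([536.3, 202.3], 0.84)]
scene inner_lid_front []
scene casket_hinge [([516.0, 251.7], 0.68), ([415.7, 347.5], 0.6)]
scene outer_lid [([380.0, 278.0, 97.0, 94.0], 0.91), ([503.0, 209.0, 68.0, 56.0], 0.85)]
scene inner_lid_front []
0 outer rect [383.0, 278.0] [480.0, 366.0] inner front [441.1 304.1]
0.3 outer rect [383.0, 275.0] [483.0, 366.0] inner front [443.3 299.7]
0.5 outer rect [382.0, 276.0] [483.0, 368.0] inner front [443.6 298.8]
1.0 outer rect [380.0, 281.0] [480.0, 372.0] inner front [439.7 304.9]
top lid_pull [([193.7, 218.6], 0.7), ([407.3, 216.7], 0.69)]
top inner_lid_front [([207.1, 242.9], 0.6)]
top casket_hinge [([212.0, 205.4], 0.69), ([158.2, 325.2], 0.56), ([142.9, 243.8], 0.35)]
top outer_lid [([201.0, 196.0, 44.0, 24.0], 0.7), ([156.0, 322.0, 36.0, 45.0], 0.66)]
top inner_lid_front [([182.0, 220.0, 54.0, 27.0], 0.69), ([203.0, 195.0, 39.0, 26.0], 0.55)]
0 outer rect [172.0, 200.0] [241.0, 250.0] inner front [205.1 244.7]
0.3 outer rect [169.0, 198.0] [241.0, 246.0] inner front [202.8 240.3]
0.5 outer rect [167.0, 196.0] [241.0, 240.0] inner front [201.5 235.3]
1.0 outer rect [166.0, 194.0] [241.0, 221.0] inner front [200.  217.2]
```

```bash
python3 -m crank '[0,0,0,0,0,0,0, 0,0,0,0,0,0,0]'; python3 -c "
from plant import ctrl; print(ctrl.close_job())"
```

```text
clock: 38.02
tool_pos: [0.5502, 0.2061, 0.2054]
orientation: [179.9, -0.1, -93.9]
force: [0.9, -1.9, -5.8]
opening: 0.0079
gripper_force: 30.0
the job is handed in; nothing more can be done
None
```

I handed the job in at about 38 s: four pearls in the casket, scoop level on the counter, inner lid shut as far as the top camera shows, and the outer lid held steady at about 57°.

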